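# Build an alternating disc-spring stack on a tilted arbor

### The job

One disc spring already sits on the slanted arbor with its domed side towards the arbor's free end. Take the two loose disc springs from the rack and push them fully home on top of it so that the faces keep alternating: the first with its domed side against the fitted spring's dome, the second hollow side to hollow side, dome outwards; leave the flat spacer ring in the rack. When the stack is complete, press the cap of the spray can beside it all the way down and let it come back up.

Things in the scene. Friction and masses are not known exactly. Their poses are not given: they have to be found in the camera images.
- disc_a_center (a point): loose conical disc spring (plain steel), outer diameter 56 mm, bore 25 mm, 11 mm high; domed side: narrow face 33 mm across; hollow side: wide face 56 mm across, with a 6 mm high cylindrical rim next to it; about 80 g; stands on edge in the rack at the start. Point: its centre on the axis, 5.5 mm from each face; z = its axis, out of the DOMED side
- disc_a_tip (a point): the point on the axis of that disc spring in the plane of its domed (narrow) face, 5.5 mm from its centre along its z
- disc_b_center (a point): the second, identical and interchangeable disc spring; point and axes as for disc_a_center (z out of its DOMED side)
- disc_b_tip (a point): the point on the axis of that disc spring in the plane of its domed (narrow) face, 5.5 mm from its centre along its z
- arbor: fixed steel arbor, 20 mm diameter, slanting 45 degrees up, free end to the left; origin on its axis at the face of its 44 mm collar, 75 mm above the worktop; z along the axis to the free end, y level. 62 mm long from the collar, the last 12 mm a tapered nose. Fitted disc (same size): z = 0 to 11 mm, dome at 11; complete stack: first loose disc 11 to 22 mm, second 22 to 33 mm
- rack: fixed rack, base 48 x 135 mm (x by y), origin under its centre, z up. Three slots along its y at -42, 0, 42 mm hold the discs and the spacer on edge in any order, axes along the rack's y, centres 44 mm above the worktop, resting on two rods between comb plates 32 mm wide (x), 34 mm high, 13.5 mm apart; their sides along the rack's x are free to grip at centre height
- spacer_center (a point): flat steel spacer ring, outer diameter 56 mm, bore 25 mm, 10 mm thick with plane faces, in the third slot; this is its centre, z its axis. It stays in the rack
- spray_cap (a joint): spring-loaded cap of the spray can: 0 up, 0.006 m fully pressed; it needs about 2 N to start and 6 N at the bottom, and springs back
- spray_top (a point): centre of the flat top of the spray cap (white, 22 mm across) of the fixed aluminium can (40 mm diameter) on the stand's base, beyond the arbor; 119 mm above the worktop; press straight down; x = the way the nozzle points, z up
Things that resemble listed ones, but are neither listed nor needed, are in the scene too. Leave any blue, green or yellow look-alike of the part that bears disc_a_center alone.

How it is judged:
By the outcome, as a careful person would: the job done as asked, in the order asked, and still so for the second after the job is handed in, with the robot touching nothing.
It also fails if it takes over 61 s, if anything falls off the work surface, if the arm or the gripper's body presses on something with over 40 N, if the wrist force passes 120 N, or if a joint passes its speed limit or range.

### The arm

A 6-joint arm with a two-finger parallel gripper is mounted at the origin on a cart in front of the work surface, level with it; the furniture and walls round the work are solid. World frame = base frame: x ahead of the robot, y to its left, z up, the work surface at z = 0. Lengths are in m, angles in rad, forces in N, time in s.
With the tool pointing down it reaches from about 0.4 to 0.825 m from the base axis. Payload 7 kg.
Tool frame: the origin (TCP) lies at the centre of the arm's flange, where the gripper is bolted on; the fingertips stand 178 mm ahead of it and the grasp point (between the pads) lies arm.tcp_to_grasp ahead of it (arm.tcp_to_grasp is the distance from the TCP to the grasp point, in m); z points along the fingers, y is the direction in which the jaws open and shut (so a half turn about z gives the same grasp; the last joint's range is limited). The gripper opens to 88 mm and grips with 3 to 60 N. Pads are 19 mm wide; open, the fingers measure 130 mm over their backs; the gripper's body (78 mm by 193 mm) begins 47 mm behind the grasp point.
Start: joints at [1.444, 0.359, 0.012, 0, -1.224, -0.288], TCP at [0.272, 0.618, 0.405] pointing down, gripper open.
Joint ranges: [-3.07, 3.07], [-1.43, 2.12], [-1.02, 1.25], [-3.03, 1.67], [-3.05, -0], [-3.03, 3.03]. Speed limits (rad/s): [2.39, 2.39, 3.01, 3.14, 3.14, 3.14].

### API

Orientations are given as [roll, pitch, yaw] about the fixed x, y, z axes, in that order (R = Rz(yaw) Ry(pitch) Rx(roll)).
In Python, from station import arm gives the robot as it stands.
- The arm moves only by the tool move_arm, never from a script. Its argument "deltas" is a list of rows, each a list of 6 numbers: the shift along the world's x, y, z in mm, then the turn, a rotation vector about the world's x, y, z in degrees. In form: [[tx, ty, tz, ax, ay, az], ...]. A call has exactly 5 rows; each row shifts and turns the commanded pose from where the row before left it; what a row does not reach is not made up. A row lasts 1/12 s, in which the tool goes at most 41.7 mm and 7.16 degrees, less where a joint would pass 70% of its speed; a pose out of reach is approached as far as the arm can. A call with a gripper value outside its range is refused whole. "claw" is the closure in counts, from 0 (fully open) to 255 (shut), set as the call begins (left out, the last holds). The fingers move at their own pace and stop on an object; "squeeze" is the grip in N (left out, the last holds). Time passes only in rows, so rows that do not move let the fingers close, or fill a call up. It gives the time, the measured TCP pose, the force and the opening at its end, in the units of the state.
- arm.get_state(): the state, without advancing time (a new reading comes with each control period).
- arm.grab_frame(name): name is "side" or "top" or "wrist"; returns the picture (384x512x3 uint8, red, green, blue); there is no depth.
- arm.calibration(name): a dict with "intrinsics" (3x3 intrinsics, pixels), "T" (4x4, takes a point from camera to world coordinates); the wrist camera has in their place "mount" (4x4, takes a point from camera to tool coordinates, whose origin is the TCP and whose axes are the flange's). Camera axes: x right, y up, looking along -z (the intrinsics and any distortion apply to the point x, -y, -z); pixel columns grow to the right and rows downward; lengths in m; the calibration is good to about 2 mm. A picture is of the moment at which its call begins: read the wrist's pose just before it. calibration takes no time and is no camera call.
- arm.job_done(): hands the job in, once; it reports no verdict.
Trained networks look in the newest picture that a camera, given by its name, has taken for a name from the list of things; names that differ only in an ending like _2 or _b are one class to them, and where a whole thing is asked for, a point or a joint stands for the part that bears it (a point fixed in the world has none). Each returns a list of dicts, best first, with "score" (0 to 1); they miss things now and then, are a little off and sometimes report something else, mostly with a low value. They report only what shows in the picture. A call takes as long as a camera call. They do not tell look-alikes from the thing itself.
- arm.spot_in(thing, camera): "xy" ([column, row] in pixels, amid what is visible of it).
- arm.masks_of(thing, camera): "pixels" (384x512 bool, what is visible of it) and "xy" ([column, row] in pixels, amid what is visible of it).
- arm.spot_point(thing, camera): "xy" ([column, row] in pixels: a listed point, or the origin of a listed thing).
The state is a dict: "t": time; "q": joint angles; "qd": joint speeds; "joint_efforts": joint torques, N m; "eef_pos": TCP position; "ee_rot": TCP orientation; "force": force on the tool from outside, world axes, zero at the start; "moment": the same for the moment, N m; "width": finger opening in m.
Only numpy, scipy, OpenCV 4.12 (cv2) and the standard library are available. Lean on these libraries where they do the work, as an engineer would, in place of code of your own. Each camera call takes 0.05 s, during which the arm holds its last target. There are 200 camera calls.

## Working session

There is one attempt and no reset: what is moved stays moved. The work goes in short steps, Python scripts to look and compute and a tool call to move; the robot and the scene stay as the last step left them, time stands still between calls to the robot, and variables do not carry over. Pictures are saved under pics/ and viewed, about 8 in all and at most 12, crops included, and the job is handed in when it is done.

Besides the shell and the picture viewer there is one more tool, called after "Request:" by a JSON object that holds its "api" and its "payload", one argument or row to a line. move_arm: Moves the arm, as the interface text tells. Its arguments: {"type":"object","properties":{"deltas":{"type":"array","items":{"type":"array","items":{"type":"number"}}},"claw":{"type":"number"},"squeeze":{"type":"number"}},"required":["deltas"]}

```bash
ls; mkdir -p pics; python3 - <<'E'
from station import arm
import cv2,numpy as np
print(arm.tcp_to_grasp, arm.get_state())
for n in("side","top","wrist"):
    im=arm.grab_frame(n); cv2.imwrite(f"pics/{n}0.png",im[:,:,::-1])
    c=arm.calibration(n); print(n,{k:np.round(v,4).tolist() if hasattr(v,'tolist') or isinstance(v,list) else v for k,v in c.items()})
    for t in("disc_a_center","disc_a_tip","spacer_center","arbor","rack","spray_top"):
        print(n,t,[(np.round(d["xy"],1).tolist(),round(d["score"],2)) for d in arm.spot_point(t,n)])
a=[cv2.imread(f"pics/{n}0.png") for n in("side","top")]
cv2.imwrite("pics/st.png",cv2.resize(np.hstack(a),(800,300)))
E
```

```text
pics
0.1593 {'t': 0.0, 'q': array([ 1.44413071e+00,  3.59417064e-01,  1.10730128e-02, -3.58820561e-04,
       -1.22411053e+00, -2.88076997e-01]), 'qd': array([ 0.00050137,  0.00232387,  0.00085825, -0.00089028, -0.00034744,
       -0.00195054]), 'joint_efforts': array([ 4.60474203e-04, -5.82712519e+01,  2.93043101e+01,  6.99726105e+00,
        6.83893843e-03, -1.48835288e-04]), 'eef_pos': array([0.27193025, 0.61759633, 0.40370752]), 'ee_rot': array([ 3.13990689e+00, -1.47760105e-04, -4.14864693e-01]), 'force': array([-0.25755582, -0.51738509, -0.00627336]), 'moment': array([-0.00564733,  0.08741362, -0.06353309]), 'width': 0.08771364776831415}
side {'intrinsics': [[399.6624, 0.0, 257.748], [0.0, 399.6624, 191.1725], [0.0, 0.0, 1.0]], 'T': [[-0.9991, 0.0203, -0.036, 0.5027], [-0.0404, -0.6648, 0.7459, 0.5883], [-0.0088, 0.7467, 0.6651, 0.6712], [0.0, 0.0, 0.0, 1.0]]}
side disc_a_center [([292.5, 168.5], 0.68), ([261.1, 183.5], 0.63), ([254.2, 166.0], 0.62), ([321.6, 190.5], 0.53)]
side disc_a_tip [([254.8, 161.6], 0.68), ([291.2, 167.3], 0.66), ([262.3, 184.9], 0.64), ([321.2, 189.5],
[... 383 characters left out ...]
}
top disc_a_center [([335.3, 229.0], 0.8), ([340.3, 186.6], 0.76), ([294.6, 255.0], 0.7), ([296.1, 196.4], 0.53)]
top disc_a_tip [([294.9, 253.9], 0.91), ([338.8, 189.3], 0.85), ([333.0, 228.7], 0.69), ([293.5, 193.3], 0.43)]
top spacer_center [([287.7, 213.6], 0.45)]
top arbor []
top rack [([291.4, 199.8], 0.72)]
top spray_top [([174.5, 135.9], 0.43)]
wrist {'intrinsics': [[301.3317, 0.0, 254.8162], [0.0, 301.3317, 196.8954], [0.0, 0.0, 1.0]], 'mount': [[0.0006, 0.9605, 0.2783, 0.0757], [1.0, -0.0005, -0.0004, -0.0002], [-0.0003, 0.2783, -0.9605, 0.0195], [0.0, 0.0, 0.0, 1.0]]}
wrist disc_a_center []
wrist disc_a_tip []
wrist spacer_center []
wrist arbor []
wrist rack []
wrist spray_top []
```

View pics/st.png

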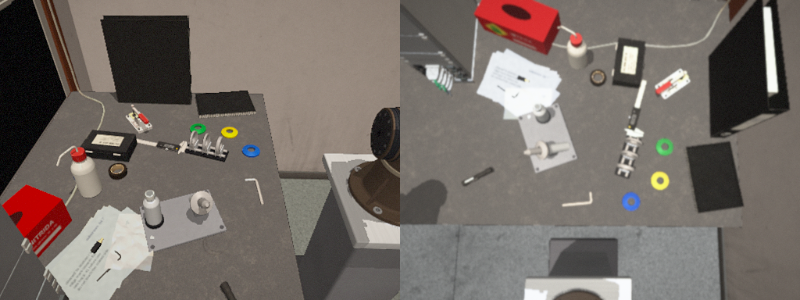

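```bash
cat > h.py <<'E'
from station import arm
import cv2,numpy as np
from scipy.spatial.transform import Rotation as R
def ray(n,uv,T=None):
    c=arm.calibration(n);K=np.array(c["intrinsics"]);T=np.array(c["T"]) if T is None else T
    d=np.linalg.inv(K)@[uv[0],uv[1],1.];d=T[:3,:3]@(d*[1,-1,-1]);return T[:3,3],d/np.linalg.norm(d)
def atz(n,uv,z,T=None):
    o,d=ray(n,uv,T);return o+d*(z-o[2])/d[2]
def tri(rays):
    A=sum(np.eye(3)-np.outer(d,d) for o,d in rays);b=sum((np.eye(3)-np.outer(d,d))@o for o,d in rays)
    return np.linalg.solve(A,b)
def proj(n,p,T=None):
    c=arm.calibration(n);K=np.array(c["intrinsics"]);T=np.array(c["T"]) if T is None else T
    q=T[:3,:3].T@(np.asarray(p)-T[:3,3])*[1,-1,-1];q=K@q;return q[:2]/q[2]
def wristT(s):
    M=np.eye(4);M[:3,:3]=R.from_euler("xyz",s["ee_rot"]).as_matrix();M[:3,3]=s["eef_pos"]
    return M@np.array(arm.calibration("wrist")["mount"])
E
python3 - <<'E'
from h import *
for uv in [(292.5,168.5),(261.1,183.5),(254.2,166),(321.6,190.5),(281,187.6)]: print("side",uv,atz("side",uv,.044).round(4))
for uv in [(335.3,229),(340.3,186.6),(294.6,255),(296.1,196.4),(287.7,213.6)]: print("top",uv,atz("top",uv,.044).round(4))
print(atz("side",(255.3,259.8),.075),atz("side",(194,249.3),.119),atz("top",(174.5,135.9),.119))
im=cv2.imread("pics/side0.png")[130:300,160:360];cv2.imwrite("pics/c1.png",cv2.resize(im,None,fx=3.5,fy=3.5,interpolation=2))
im=cv2.imread("pics/top0.png")[90:280,160:380];cv2.imwrite("pics/c2.png",cv2.resize(im,None,fx=3,fy=3,interpolation=2))
E
```

```text
side (292.5, 168.5) [ 0.4527 -0.2035  0.044 ]
side (261.1, 183.5) [ 0.5297 -0.1432  0.044 ]
side (254.2, 166) [ 0.5495 -0.2109  0.044 ]
side (321.6, 190.5) [ 0.3862 -0.1221  0.044 ]
side (281, 187.6) [ 0.4818 -0.1296  0.044 ]
top (335.3, 229) [ 0.4482 -0.2479  0.044 ]
top (340.3, 186.6) [ 0.5506 -0.2624  0.044 ]
top (294.6, 255) [ 0.3863 -0.1506  0.044 ]
top (296.1, 196.4) [ 0.5251 -0.1549  0.044 ]
top (287.7, 213.6) [ 0.4834 -0.1346  0.044 ]
[0.53174228 0.11364338 0.075     ] [0.64028526 0.12867558 0.119     ] [0.64648608 0.12700503 0.119     ]
```

View pics/c1.png

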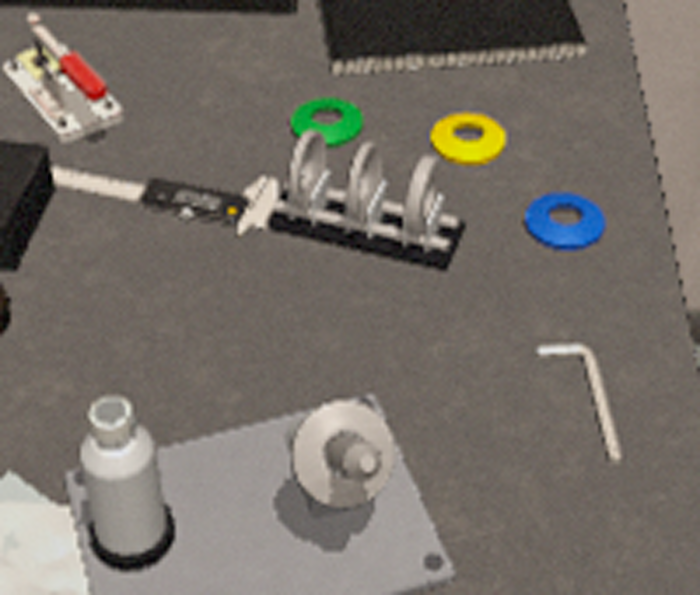

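View pics/c2.png

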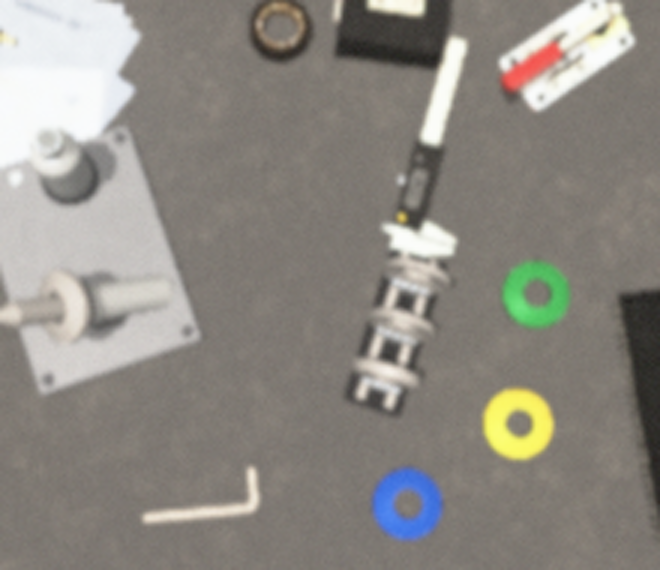

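Side picture: rack with three upright rings at about (248,178), (264,182), (281,187), with the caliper at its far end; coloured flat look-alikes at (253,164), (294,169), (321,193) to be left alone. The arbor is at about (258,260) and the can top at (192,247). I'll move the wrist camera over the rack.

Request:
{"api": "move_arm", "payload": {
  "deltas": [
    [10,-37.5,-3,0,0,1.2],
    [10,-37.5,-3,0,0,1.2],
    [10,-37.5,-3,0,0,1.2],
    [10,-37.5,-3,0,0,1.2],
    [10,-37.5,-3,0,0,1.2]
  ]
}}

```text
t: 1.47
eef_pos: [0.3222, 0.4284, 0.3895]
ee_rot: [-3.141, -0.0, -0.309]
force: [1.1, -0.1, 0.5]
width: 0.0875
```

Request:
{"api": "move_arm", "payload": {
  "deltas": [
    [10,-37.5,-3,0,0,1.2],
    [10,-37.5,-3,0,0,1.2],
    [10,-37.5,-3,0,0,1.2],
    [10,-37.5,-3,0,0,1.2],
    [10,-37.5,-3,0,0,1.2]
  ]
}}

```text
t: 1.88
eef_pos: [0.372, 0.2408, 0.3749]
ee_rot: [-3.141, -0.0, -0.204]
force: [1.2, -0.4, -0.4]
width: 0.0877
```

Request:
{"api": "move_arm", "payload": {
  "deltas": [
    [10,-37.5,-3,0,0,1.2],
    [10,-37.5,-3,0,0,1.2],
    [10,-37.5,-3,0,0,1.2],
    [10,-37.5,-3,0,0,1.2],
    [10,-37.5,-3,0,0,1.2]
  ]
}}

```text
t: 2.3
eef_pos: [0.4219, 0.0534, 0.3601]
ee_rot: [-3.141, -0.001, -0.099]
force: [2.0, 0.9, 1.0]
width: 0.087
```

Request:
{"api": "move_arm", "payload": {
  "deltas": [
    [10,-37.5,-3,0,0,1.2],
    [10,-37.5,-3,0,0,1.2],
    [10,-37.5,-3,0,0,1.2],
    [10,-37.5,-3,0,0,1.2],
    [10,-37.5,-3,0,0,1.2]
  ]
}}

```text
t: 2.72
eef_pos: [0.4721, -0.1344, 0.3449]
ee_rot: [-3.142, -0.001, 0.005]
force: [1.5, 0.1, 1.2]
width: 0.0879
```

Request:
{"api": "move_arm", "payload": {
  "deltas": [
    [0,0,-20,0,0,0],
    [0,0,-20,0,0,0],
    [0,0,-10,0,0,0],
    [0,0,0,0,0,0],
    [0,0,0,0,0,0]
  ]
}}

```text
t: 3.13
eef_pos: [0.4722, -0.132, 0.2948]
ee_rot: [3.141, 0.001, 0.005]
force: [0.6, 0.7, -0.1]
width: 0.0877
```

```bash
python3 - <<'E'
from h import *
s=arm.get_state();print(s["t"],s["q"].round(3),s["eef_pos"].round(4),s["ee_rot"].round(4),s["force"].round(2))
im=arm.grab_frame("wrist");cv2.imwrite("pics/w1.png",cv2.resize(im[:,:,::-1],(768,576),interpolation=2))
T=wristT(s)
for t,z in(("disc_a_center",.044),("disc_a_tip",.044),("spacer_center",.044),("rack",0)):
    print(t,[(np.round(d["xy"],1).tolist(),round(d["score"],2),atz("wrist",d["xy"],z,T).round(4)[:2]) for d in arm.spot_point(t,"wrist")])
for t in("disc_a_center","spacer_center"):
    for d in arm.masks_of(t,"wrist"):
        r=cv2.minAreaRect(np.argwhere(d["pixels"])[:,::-1].astype(np.float32)); print(t,round(d["score"],2),np.round(r[0]),np.round(r[1]),round(r[2],1))
E
```

```text
3.1333 [ 0.129  0.16  -0.538  0.    -0.874  1.446] [ 0.4722 -0.132   0.2948] [3.1412e+00 8.0000e-04 5.0000e-03] [ 0.62  0.69 -0.06]
disc_a_center [([376.7, 221.2], 0.96, array([ 0.4604, -0.232 ])), ([279.3, 144.9], 0.84, array([ 0.5219, -0.1505])), ([416.5, 101.6], 0.8, array([ 0.5539, -0.2501])), ([279.5, 285.3], 0.57, array([ 0.4003, -0.1542]))]
disc_a_tip [([420.7, 99.0], 0.83, array([ 0.5557, -0.2529])), ([281.4, 284.0], 0.74, array([ 0.4016, -0.1558])), ([281.1, 132.2], 0.68, array([ 0.5314, -0.1516]))]
spacer_center [([262.1, 194.3], 0.67, array([ 0.4828, -0.1379]))]
rack [([276.2, 140.1], 0.73, array([ 0.5213, -0.1512]))]
disc_a_center 0.9 [277. 281.] [50. 46.] 79.0
disc_a_center 0.69 [380. 217.] [58. 53.] 31.3
disc_a_center 0.68 [279. 142.] [73. 16.] 17.5
disc_a_center 0.68 [414. 101.] [68. 68.] 90.0
spacer_center 0.97 [260. 197.] [70. 27.] 18.4
```

View pics/w1.png

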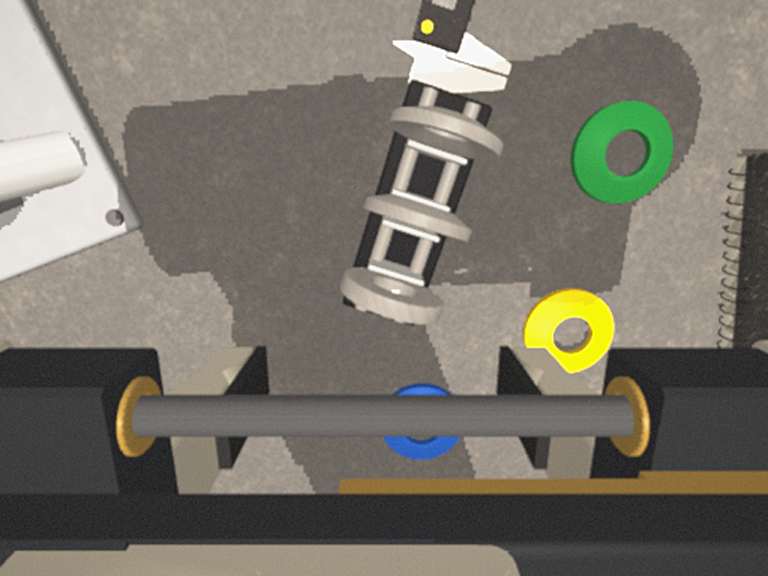

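The wrist picture shows the rack tilted about 18°, with three rings at (298,87), (279,145), (261,197) in native pixels. The coloured rings lie flat outside the rack. Enlarging the three to tell spacer from discs and find the dome directions.

```bash
python3 - <<'E'
import cv2
im=cv2.imread("pics/w1.png")[75:335,320:530];cv2.imwrite("pics/c3.png",cv2.resize(im,None,fx=2.8,fy=2.3,interpolation=cv2.INTER_CUBIC))
E
```

```text
(no output)
```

View pics/c3.png

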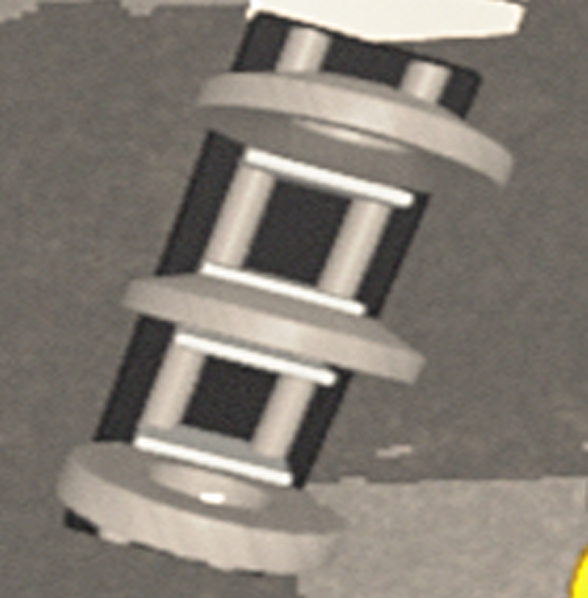

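The crop alone doesn't settle the dome directions, so I'll take one oblique view along the rack axis from the far side.

Request:
{"api": "move_arm", "payload": {
  "deltas": [
    [18.5,-6.5,0,0,0,-4.7],
    [18.5,-6.5,0,0,0,-4.7],
    [18.5,-6.5,0,0,0,-4.6],
    [18.5,-6.5,0,0,0,-4.7],
    [18.5,-6.5,0,2,5.9,0]
  ]
}}

```text
t: 3.9
eef_pos: [0.5643, -0.1647, 0.2955]
ee_rot: [-3.141, 0.105, -0.327]
force: [-0.4, -0.2, -0.7]
width: 0.0876
```

Request:
{"api": "move_arm", "payload": {
  "deltas": [
    [18.5,-6.5,0,2,5.9,0],
    [18.5,-6.5,0,2,5.9,0],
    [18.5,-6.5,-6,2,5.9,0],
    [0,0,0,0,0,0],
    [0,0,0,0,0,0]
  ]
}}

```text
t: 4.32
eef_pos: [0.6211, -0.1846, 0.2854]
ee_rot: [-3.141, 0.439, -0.323]
force: [-1.0, 0.0, 1.0]
width: 0.0875
```

```bash
python3 - <<'E'
from h import *
s=arm.get_state();print(s["t"],s["q"].round(3),s["eef_pos"].round(4),s["ee_rot"].round(4))
im=arm.grab_frame("wrist");cv2.imwrite("pics/w2f.png",im[:,:,::-1]);cv2.imwrite("pics/w2.png",cv2.resize(im[90:290,150:370,::-1],None,fx=3,fy=3,interpolation=2))
T=wristT(s)
for t,z in(("disc_a_center",.044),("disc_a_tip",.044),("spacer_center",.044),("rack",0)):
    print(t,[(np.round(d["xy"],1).tolist(),round(d["score"],2),atz("wrist",d["xy"],z,T).round(4)[:2]) for d in arm.spot_point(t,"wrist")])
E
```

```text
4.3167 [-0.031  0.549  0.042 -0.124 -1.487  1.315] [ 0.6211 -0.1846  0.2854] [-3.1406  0.4389 -0.3232]
disc_a_center [([298.8, 255.7], 0.81, array([ 0.4281, -0.1671])), ([369.9, 200.0], 0.71, array([ 0.4837, -0.2421])), ([384.2, 91.9], 0.69, array([ 0.5776, -0.2583])), ([250.1, 192.2], 0.57, array([ 0.5245, -0.1478]))]
disc_a_tip [([298.1, 257.2], 0.98, array([ 0.4259, -0.1659])), ([252.3, 187.3], 0.63, array([ 0.5289, -0.1513])), ([372.3, 201.0], 0.56, array([ 0.4819, -0.244 ])), ([386.3, 99.3], 0.55, array([ 0.572 , -0.2593]))]
spacer_center []
rack [([254.1, 165.7], 0.73, array([ 0.5194, -0.1495]))]
```

View pics/w2.png

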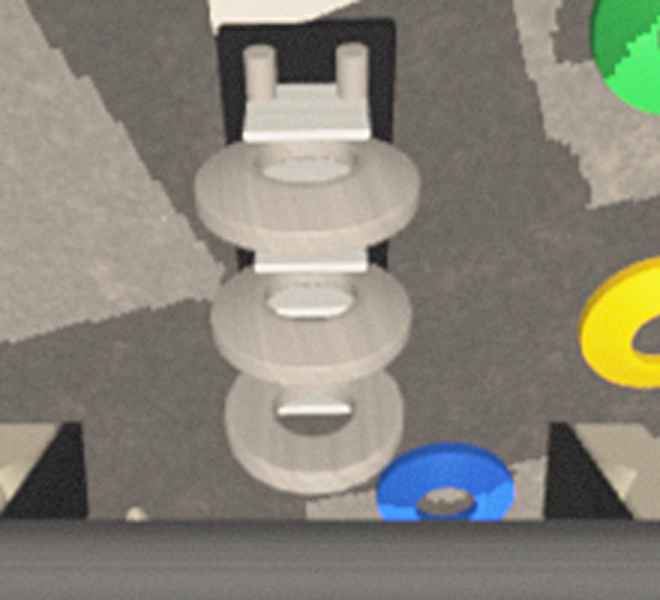

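Oblique view: far and middle rings (native ≈ (252,150) and (253,192)) are conical, with narrow face and hole shifted towards the far end, so both domes point to the far end. The near ring (254,228) has a plane face and thick edge, so it is the spacer, as the network also said. Now the rack line.

```bash
python3 - <<'E'
from h import *
s=arm.get_state();T=wristT(s)
arm.grab_frame("wrist")
for z in(0,.005,.01):
    a=atz("wrist",(252.5,97.3),z,T);b=atz("wrist",(254,180),z,T);d=a-b;print("edge mid",z,a.round(4),b.round(4),np.degrees(np.arctan2(d[1],d[0])).round(1))
# rod/rings: bore centres estimate by symmetric outline in the picture, at z=.044
def f(p): # p: cx,cy,yaw ; model centres of rings
    u=np.array([np.cos(p[2]),np.sin(p[2])]);out=[]
    return [proj("wrist",[*(np.array(p[:2])+k*u),.044],T).round(1).tolist() for k in(-.042,0,.042)]
for yaw in(-16,-17,-18,-19):print(yaw,f([.522,-.150,np.radians(yaw)]))
for t in("disc_a_center","spacer_center"):
    for d in arm.masks_of(t,"wrist"):
        p=np.argwhere(d["pixels"]);print(t,round(d["score"],2),np.round(d["xy"]),p.min(0)[::-1],p.max(0)[::-1])
E
```

```text
edge mid 0 [ 0.5822 -0.1686  0.    ] [ 0.5003 -0.1425  0.    ] -17.7
edge mid 0.005 [ 0.5841 -0.1693  0.005 ] [ 0.5039 -0.1437  0.005 ] -17.7
edge mid 0.01 [ 0.5861 -0.17    0.01  ] [ 0.5076 -0.145   0.01  ] -17.7
-16 [[256.0, 224.6], [254.1, 190.2], [251.6, 147.7]]
-17 [[255.2, 224.6], [254.1, 190.2], [252.6, 147.6]]
-18 [[254.5, 224.6], [254.1, 190.2], [253.6, 147.6]]
-19 [[253.7, 224.6], [254.1, 190.2], [254.5, 147.6]]
disc_a_center 0.95 [371. 191.] [342 172] [398 215]
disc_a_center 0.87 [378.  84.] [345  55] [419 125]
disc_a_center 0.79 [298. 252.] [275 235] [320 262]
disc_a_center 0.56 [254. 194.] [221 175] [286 213]
spacer_center 0.59 [254. 229.] [225 209] [284 250]
```

Request:
{"api": "move_arm", "payload": {
  "deltas": [
    [-15.5,5.75,0,-1.95,-5.95,0],
    [-15.5,5.75,0,-1.95,-5.95,0],
    [-15.5,5.75,0,-1.95,-5.95,0],
    [-15.5,5.75,0,-1.95,-5.95,0],
    [0,0,0,0,0,1.2]
  ]
}}

```text
t: 5.13
eef_pos: [0.5524, -0.1604, 0.2888]
ee_rot: [-3.136, -0.007, -0.3]
force: [-1.4, 1.0, -0.6]
width: 0.0874
```

Request:
{"api": "move_arm", "payload": {
  "deltas": [
    [0,0,0,0,0,0],
    [0,0,0,0,0,0],
    [0,0,0,0,0,0],
    [0,0,0,0,0,0],
    [0,0,0,0,0,0]
  ]
}}

```text
t: 5.55
eef_pos: [0.5588, -0.1615, 0.2884]
ee_rot: [-3.137, -0.002, -0.301]
force: [0.7, 0.4, 1.0]
width: 0.088
```

```bash
python3 - <<'E'
from h import *
s=arm.get_state();print(s["t"],s["q"].round(3),s["eef_pos"].round(4),s["ee_rot"].round(4))
im=arm.grab_frame("wrist")[:,:,::-1].copy();T=wristT(s)
u=np.array([np.cos(np.radians(-17.4)),np.sin(np.radians(-17.4)),0]);v=np.array([-u[1],u[0],0]);o=np.array([.521,-.1495,.044])
for k,c in((.042,(0,0,255)),(0,(0,255,0)),(-.042,(255,0,0))):
  for off,r in((-.0055,.028),(.0005,.028),(.0055,.0165)) if k>=0 else ((-.005,.028),(.005,.028)):
    th=np.linspace(0,2*np.pi,73);P=[proj("wrist",o+(k+off)*u+r*np.cos(t)*v+[0,0,r*np.sin(t)],T) for t in th]
    cv2.polylines(im,[np.round(np.array(P)*16).astype(np.int32)],True,c,1,cv2.LINE_AA,4)
cv2.imwrite("pics/w3.png",cv2.resize(im[40:290,150:400],None,fx=2.4,fy=2.4,interpolation=2))
E
```

```text
5.55 [ 0.054  0.308 -0.349 -0.004 -0.911  1.219] [ 0.5588 -0.1615  0.2884] [-3.1374e+00 -1.7000e-03 -3.0110e-01]
```

View pics/w3.png

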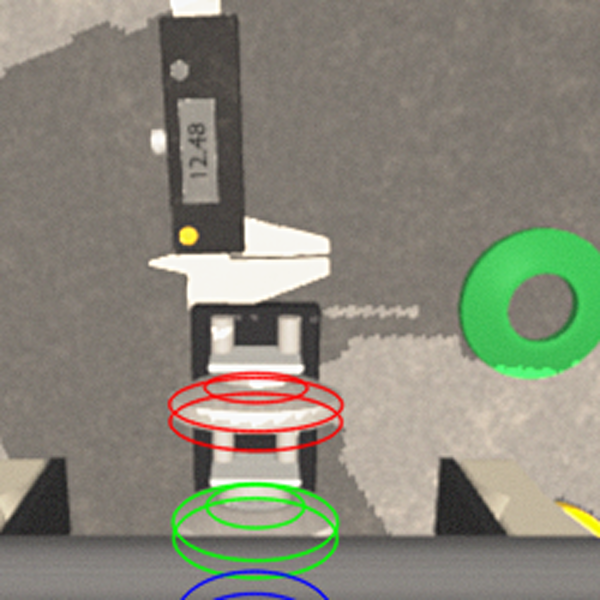

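```bash
python3 - <<'E'
from h import *
s=arm.get_state();T=wristT(s);im=arm.grab_frame("wrist")
im0=cv2.cvtColor(im,cv2.COLOR_RGB2GRAY)
for c in(236,256,276):print(c,im0[175:262,c].tolist())
u=np.array([np.cos(np.radians(-17.4)),np.sin(np.radians(-17.4)),0]);o=np.array([.521,-.1495,0])
for nm,k,z in(("dome top",.0475,.0605),("rim far",.0425,.072),("rim near",.0365,.072),("mid domet",.0055,.0605),("mid rimfar",.0005,.072),("plate far",.04875,.034),("plate mid far",.00675,.034)):print(nm,proj("wrist",o+k*u+[0,0,z],T).round(1))
cv2.imwrite("pics/c4.png",cv2.resize(im[170:265,210:300,::-1],None,fx=6,fy=6,interpolation=cv2.INTER_CUBIC))
E
```

```text
236 [56, 52, 50, 44, 57, 46, 56, 51, 56, 59, 56, 52, 56, 56, 63, 70, 93, 147, 155, 103, 75, 116, 138, 144, 152, 157, 160, 162, 166, 166, 168, 173, 177, 176, 185, 237, 247, 234, 212, 210, 210, 216, 220, 161, 77, 48, 52, 51, 54, 50, 56, 48, 55, 57, 52, 56, 57, 55, 52, 49, 50, 51, 49, 57, 65, 76, 72, 57, 93, 126, 134, 135, 142, 143, 151, 152, 152, 156, 157, 163, 161, 162, 169, 165, 172, 173, 175]
256 [57, 62, 60, 61, 57, 57, 65, 54, 70, 157, 182, 181, 182, 181, 180, 181, 216, 250, 249, 241, 237, 247, 248, 248, 249, 253, 227, 174, 172, 176, 182, 186, 184, 186, 185, 185, 221, 253, 249, 248, 248, 250, 234, 228, 238, 170, 67, 47, 60, 56, 57, 51, 64, 156, 186, 181, 178, 184, 183, 178, 178, 182, 177, 180, 225, 249, 248, 240, 229, 228, 227, 226, 223, 192, 170, 184, 182, 162, 158, 168, 174, 175, 176, 175, 180, 173, 180]
276 [56, 58, 58, 60, 56, 54, 54, 58, 57, 55, 55, 57, 55, 62, 60, 77, 93, 157, 163, 114, 71, 102, 136, 152, 156, 164, 161, 161, 165, 167, 166, 171, 171, 171, 174, 225, 248, 245, 225, 214, 214, 219, 221, 179, 104, 55, 51, 49, 53, 55, 57, 54, 55, 54, 56, 55, 56, 52, 53, 51, 53, 51, 54, 53, 53, 63, 59, 54, 84, 113, 134, 141, 145, 153, 152, 158, 161, 162, 166, 168, 163, 167, 166, 165, 165, 168, 168]
dome top [256.1 207.1]
rim far [256. 219.]
rim near [256.  227.1]
mid domet [255.8 259.3]
mid rimfar [255.8 272.9]
plate far [256.1 195.5]
plate mid far [255.8 243.1]
```

View pics/c4.png

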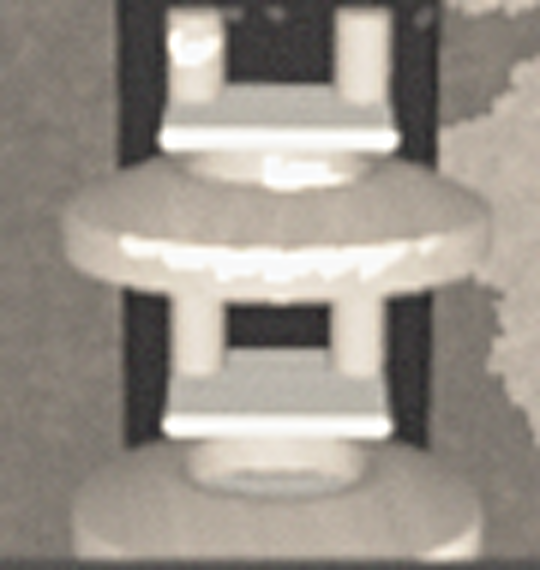

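```bash
python3 - <<'E'
from h import *
s=arm.get_state();T=wristT(s)
s2=dict(eef_pos=np.array([.6211,-.1846,.2854]),ee_rot=np.array([-3.1406,.4389,-.3232]));T2=wristT(s2)
u=np.array([np.cos(np.radians(-17.4)),np.sin(np.radians(-17.4)),0])
for sh in(0,.003,.006):
  o=np.array([.521,-.1495,0])+sh*u
  f=lambda k,z,T:proj("wrist",o+k*u+[0,0,z],T)[1].round(1)
  print(sh,"now rimfar(211) rimnear(220) dome(201) middome(252)",[f(k,z,T) for k,z in((.0425,.072),(.0365,.072),(.0475,.0605),(.0055,.0605))],
   "w2 far rimnear(174.5) mid rimnear(217.5) spacer near(254) hole-bottoms far 150.5 mid 196.5",[f(k,z,T2) for k,z in((.0365,.072),(-.0055,.072),(-.047,.072),(.0475,.0565),(.0055,.0565))],
   "base far now(167) w2(97.3) w1",f(.0675,.006,T),f(.0675,.006,T2))
E
```

```text
0 now rimfar(211) rimnear(220) dome(201) middome(252) [np.float64(218.9), np.float64(226.9), np.float64(206.9), np.float64(259.2)] w2 far rimnear(174.5) mid rimnear(217.5) spacer near(254) hole-bottoms far 150.5 mid 196.5 [np.float64(181.8), np.float64(223.8), np.float64(256.6), np.float64(155.9), np.float64(200.1)] base far now(167) w2(97.3) w1 166.2 98.8
0.003 now rimfar(211) rimnear(220) dome(201) middome(252) [np.float64(214.8), np.float64(222.9), np.float64(203.0), np.float64(255.6)] w2 far rimnear(174.5) mid rimnear(217.5) spacer near(254) hole-bottoms far 150.5 mid 196.5 [np.float64(178.3), np.float64(221.1), np.float64(254.5), np.float64(152.3), np.float64(197.3)] base far now(167) w2(97.3) w1 162.9 95.1
0.006 now rimfar(211) rimnear(220) dome(201) middome(252) [np.float64(210.7), np.float64(218.9), np.float64(199.0), np.float64(252.0)] w2 far rimnear(174.5) mid rimnear(217.5) spacer near(254) hole-bottoms far 150.5 mid 196.5 [np.float64(174.8), np.float64(218.4), np.float64(252.3), np.float64(148.6), np.float64(194.4)] base far now(167) w2(97.3) w1 159.5 91.4
```

Both domes at the far end are confirmed in this crop (narrow face at native row ≈200 and ≈250, cylindrical rim nearer), with the disc axis near column 256. Disc features put them about 4.5 mm further along the rack than my first estimate. Descend and grip the far disc.

Request:
{"api": "move_arm", "payload": {
  "deltas": [
    [4.2,-1.2,-21,0,0,0],
    [0,0,-21,0,0,0],
    [0,0,-21,0,0,0],
    [0,0,-21,0,0,0],
    [0,0,0,0,0,0]
  ]
}}

```text
t: 6.07
eef_pos: [0.5607, -0.1625, 0.2005]
ee_rot: [-3.139, 0.005, -0.302]
force: [-0.5, 0.9, -0.4]
width: 0.0876
```

Request:
{"api": "move_arm", "payload": {
  "deltas": [
    [0,0,0,0,0,0],
    [0,0,0,0,0,0],
    [0,0,0,0,0,0],
    [0,0,0,0,0,0],
    [0,0,0,0,0,0]
  ],
  "claw": 255,
  "squeeze": 25
}}

```text
t: 6.48
eef_pos: [0.5626, -0.1625, 0.2058]
ee_rot: [-3.137, -0.004, -0.3]
force: [0.2, -0.2, -0.2]
width: 0.0599
```

Request:
{"api": "move_arm", "payload": {
  "deltas": [
    [0,0,0,0,0,0],
    [0,0,0,0,0,0],
    [0,0,0,0,0,0],
    [0,0,0,0,0,0],
    [0,0,0,0,0,0]
  ]
}}

```text
t: 6.9
eef_pos: [0.5626, -0.1627, 0.2056]
ee_rot: [-3.137, -0.004, -0.3]
force: [-1.9, -2.1, 6.4]
width: 0.054
```

```bash
python3 - <<'E'
from h import *
s=arm.get_state();print(s["t"],s["q"].round(3),s["eef_pos"].round(4),s["ee_rot"].round(4),s["force"].round(1),s["moment"].round(2))
# arbor data from fixed cameras
rs=[]
for n in("side","top"):
    arm.grab_frame(n)
    for t in("arbor","spray_top"):print(n,t,[(np.round(d["xy"],1).tolist(),round(d["score"],2)) for d in arm.spot_point(t,n)][:2])
E
```

```text
6.9 [ 0.051  0.414 -0.421 -0.004 -0.731  1.223] [ 0.5626 -0.1627  0.2056] [-3.1374 -0.0036 -0.3   ] [-1.9 -2.1  6.4] [-0.61  0.42  0.02]
side arbor [([258.5, 262.3], 0.86)]
side spray_top [([193.0, 247.8], 0.5)]
top arbor []
top spray_top []
```

Request:
{"api": "move_arm", "payload": {
  "deltas": [
    [0,0,3,0,0,0],
    [0,0,3,0,0,0],
    [0,0,4,0,0,0],
    [0,0,5,0,0,0],
    [0,0,5,0,0,0]
  ]
}}

```text
t: 7.62
eef_pos: [0.5622, -0.1624, 0.2251]
ee_rot: [-3.137, -0.002, -0.3]
force: [-0.5, -0.5, -1.5]
width: 0.0542
```

```bash
python3 - <<'E'
from h import *
s=arm.get_state();print(s["t"],s["eef_pos"].round(4),s["force"].round(1),s["moment"].round(2),s["width"])
im=arm.grab_frame("wrist");cv2.imwrite("pics/w4.png",cv2.resize(im[150:384,100:410,::-1],None,fx=2.4,fy=2.4,interpolation=2))
E
```

```text
7.6167 [ 0.5622 -0.1624  0.2251] [-0.5 -0.5 -1.5] [-0.05 -0.02  0.03] 0.05417559266948195
```

View pics/w4.png

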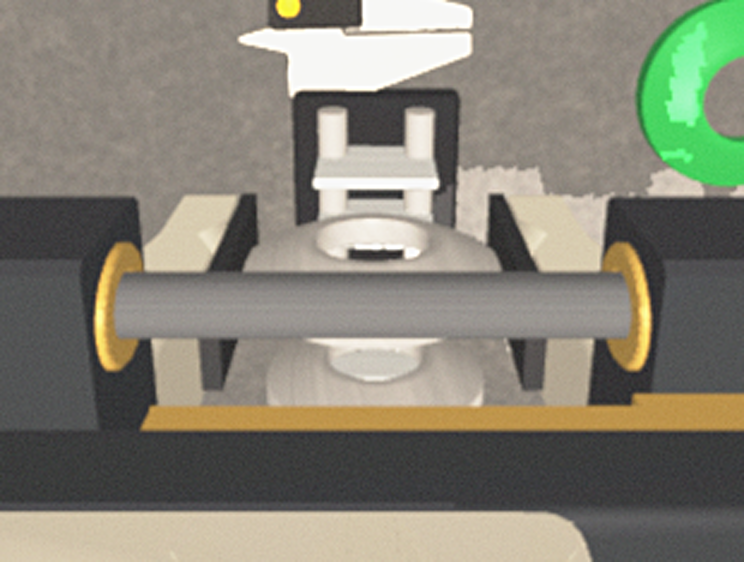

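Disc lifted cleanly, centred between the pads (bore at native ≈(255,250), dome away along tool +x). Spacer and middle disc are undisturbed. Now to a viewing pose above the arbor.

Request:
{"api": "move_arm", "payload": {
  "deltas": [
    [1.5,0,25,0,0,0],
    [1.5,10,35,0,0,-6.6],
    [1.5,15,35,0,0,-6.6],
    [1.5,20,35,0,0,-6.6],
    [1.5,35,20,0,0,-6.6]
  ]
}}

```text
t: 8.08
eef_pos: [0.5702, -0.0833, 0.3791]
ee_rot: [-3.134, -0.006, -0.769]
force: [1.6, 0.4, -0.9]
width: 0.0544
```

Request:
{"api": "move_arm", "payload": {
  "deltas": [
    [1.5,40,5,0,0,-6.6],
    [1.5,40,5,0,0,-6.6],
    [1.5,40,5,0,0,-6.6],
    [1.5,38,5,0,0,-6.6],
    [1.5,38,5,0,0,-6.6]
  ]
}}

```text
t: 8.5
eef_pos: [0.5767, 0.1138, 0.4002]
ee_rot: [-3.137, -0.002, -1.338]
force: [0.2, -0.2, -1.0]
width: 0.0542
```

Request:
{"api": "move_arm", "payload": {
  "deltas": [
    [1.5,26,0,0,0,-6.8],
    [1.5,0,0,0,0,-6.6],
    [0,0,0,0,0,0],
    [0,0,0,0,0,0],
    [0,0,0,0,0,0]
  ]
}}

```text
t: 8.92
eef_pos: [0.58, 0.1373, 0.3994]
ee_rot: [-3.138, -0.002, -1.563]
force: [-0.6, 0.3, -1.2]
width: 0.0543
```

```bash
python3 - <<'E'
from h import *
s=arm.get_state();print(s["t"],s["q"].round(3),s["eef_pos"].round(4),s["ee_rot"].round(4),s["width"])
im=arm.grab_frame("wrist");cv2.imwrite("pics/w5f.png",im[:,:,::-1]);T=wristT(s)
for t,z in(("arbor",.075),("spray_top",.119)):
    print(t,[(np.round(d["xy"],1).tolist(),round(d["score"],2),atz("wrist",d["xy"],z,T).round(4)[:2]) for d in arm.spot_point(t,"wrist")])
for t in("arbor","spray_cap"):
    for d in arm.masks_of(t,"wrist")[:1]:
        r=cv2.minAreaRect(np.argwhere(d["pixels"])[:,::-1].astype(np.float32)); print(t,round(d["score"],2),r)
print("axis world-dir of image:",(T[:3,:3]@[1,0,0]).round(2))
sd=arm.grab_frame("side");cv2.imwrite("pics/s5f.png",sd[:,:,::-1])
a=cv2.resize(im[80:300,130:380,::-1],(500,440),interpolation=2);b=cv2.resize(cv2.imread("pics/side0.png")[225:315,220:290],(300,386),interpolation=2)
c=np.zeros((440,800,3),np.uint8);c[:,:500]=a;c[:386,500:]=b;cv2.imwrite("pics/w5.png",c)
E
```

```text
8.9167 [ 0.561  0.232 -0.18   0.004 -1.157 -0.556] [0.58   0.1373 0.3994] [-3.1377e+00 -2.3000e-03 -1.5634e+00] 0.05427931225243168
arbor [([308.7, 163.3], 0.71, array([0.527 , 0.1135]))]
spray_top [([183.2, 181.7], 0.59, array([0.6454, 0.1236]))]
arbor 0.9 ((307.8941650390625, 150.06771850585938), (134.0409698486328, 55.17726135253906), 79.76519775390625)
spray_cap 0.64 ((185.0, 180.0), (24.041629791259766, 25.45584487915039), 45.0)
axis world-dir of image: [-1.   -0.01 -0.  ]
```

View pics/w5.png

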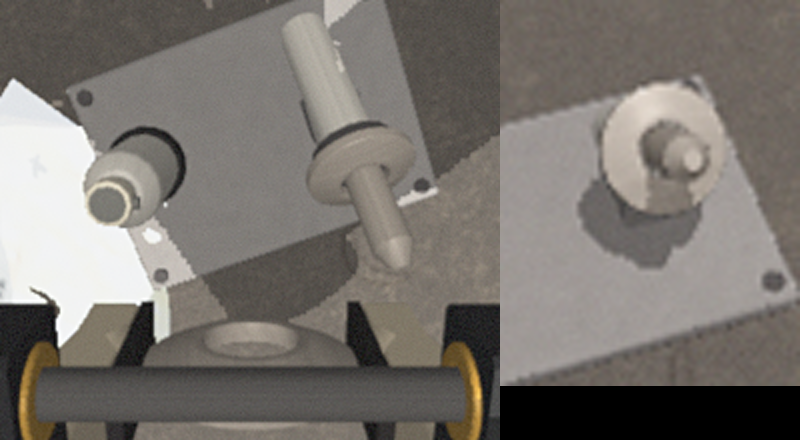

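Wrist and side views show the arbor with its fitted disc at native wrist ≈(310,162), nose tip ≈(329,208), can cap ≈(185,181). The axis leans towards −x. Fitting the arbor pose from these features.

```bash
cat > fit.py <<'E'
from h import *
from scipy.optimize import least_squares
s=dict(eef_pos=np.array([.58,.1373,.3994]),ee_rot=np.array([-3.1377,-.0023,-1.5634]));T=wristT(s)
def axis(az,el):return np.array([np.cos(az)*np.cos(el),np.sin(az)*np.cos(el),np.sin(el)])
def rimbox(n,o,a,TT):
    x=np.cross(a,[0,0,1]);x/=np.linalg.norm(x);y=np.cross(x,a)
    th=np.linspace(0,2*np.pi,73);P=np.array([proj(n,o+z*a+.028*(np.cos(t)*x+np.sin(t)*y),TT) for z in(0,.006) for t in th])
    return np.r_[P.min(0),P.max(0)]
n2=lambda x,y:((x)/2+130,(y)/2+80)
sd=lambda x,y:((x-500)/4.286+220,y/4.286+225)
tp=lambda x,y:(x/3+160,y/3+90)
box={"wrist":[*n2(307,123),*n2(415,205)],"side":[*sd(600,80),*sd(727,215)],"top":[*tp(47,270),*tp(95,342)]}
def res(p):
    o=np.array(p[:3]);a=axis(p[3],p[4]);r=[]
    for n,w in(("wrist",1),("side",1.5),("top",.7)):r+=list((rimbox(n,o,a,T if n=="wrist" else None)-box[n])*w)
    r+=list(proj("wrist",o+.062*a,T)-n2(399,262)) ; r+=list((proj("side",o+.062*a)-sd(695,155))*1.5)
    r+=[(p[2]-.075)*1000,np.degrees(p[4]-np.pi/4)*1.5]
    return np.array(r)
E
python3 - <<'E'
from fit import *
f=least_squares(res,[.53,.113,.075,1.9,.785],loss="soft_l1",x_scale=[.01,.01,.01,.1,.1])
p=f.x;print(p[:3].round(4),np.degrees(p[3:]).round(1));print(res(p).round(1))
print("cap",atz("wrist",(184,181),.119,T),"side",atz("side",(193.5,248),.119))
c=tri([ray("wrist",(184,181),T),ray("side",(193.5,248))]);print(c)
for n in("wrist","side"):
  im=cv2.imread({"wrist":"pics/w5f.png","side":"pics/side0.png"}[n]);g=cv2.cvtColor(im,6)
  print(n,"axis pts",[proj(n,p[:3]+k*axis(p[3],p[4]),T if n=="wrist" else None).round(1).tolist() for k in(.011,.03,.05,.062)])
g=cv2.cvtColor(cv2.imread("pics/w5f.png"),6)
for r in(172,180,188,196,200,204,208,212):print(r,g[r,295:345].tolist())
E
```

```text
Traceback (most recent call last):
  File "fit.py", line 15, in res
    for n,w in(("wrist",1),("side",1.5),("top",.7)):r+=list((rimbox(n,o,a,T if n=="wrist" else None)-box[n])*w)
                                                             ~~~~~~^^^^^^^^^^^^^^^^^^^^^^^^^^^^^^^^^
  File "fit.py", line 7, in rimbox
    th=np.linspace(0,2*np.pi,73);P=np.array([proj(n,o+z*a+.028*(np.cos(t)*x+np.sin(t)*y),TT) for z in(0,.006) for t in th])
                                             ~~~~^^^^^^^^^^^^^^^^^^^^^^^^^^^^^^^^^^^^^^^^^^^
  File "h.py", line 13, in proj
    c=arm.calibration(n);K=np.array(c["intrinsics"]);T=np.array(c["T"]) if T is None else T
ValueError: time passes only in moves, steps and waits
```

```bash
sed -i 's/^import cv2,numpy as np/import cv2,numpy as np,functools\ncal=functools.lru_cache(None)(lambda n:arm.calibration(n))/; s/arm\.calibration(n);/cal(n);/; s/arm\.calibration("wrist")/cal("wrist")/' h.py; python3 - <<'E'
from fit import *
f=least_squares(res,[.53,.113,.075,1.9,.785],loss="soft_l1",x_scale=[.01,.01,.01,.1,.1])
p=f.x;print(p[:3].round(4),np.degrees(p[3:]).round(1));print(res(p).round(1))
c=tri([ray("wrist",(184,181),T),ray("side",(193.5,248))]);print("cap",c,atz("wrist",(184,181),.119,T),atz("side",(193.5,248),.119))
for n in("wrist","side"):
  print(n,"axis pts",[proj(n,p[:3]+k*axis(p[3],p[4]),T if n=="wrist" else None).round(1).tolist() for k in(.011,.03,.05,.062)])
g=cv2.cvtColor(cv2.imread("pics/w5f.png"),6)
for r in(176,184,192,200,206,212):print(r,g[r,295:345].tolist())
E
```

```text
[0.527  0.1105 0.0745] [109.9  45.4]
[-1.2 -0.4  0.1 -1.2 -0.1  0.2  0.2 -1.5 -1.7 -0.1 -0.5  0.3  1.1  1.6
 -0.3  0.5 -0.5  0.6]
cap [0.64375035 0.12339528 0.11656956] [0.64463094 0.12292041 0.119     ] [0.64166525 0.12570403 0.119     ]
wrist axis pts [[312.3, 168.8], [318.8, 184.2], [326.0, 201.6], [330.6, 212.6]]
side axis pts [[259.1, 259.2], [261.3, 260.0], [263.8, 260.9], [265.3, 261.5]]
176 [117, 114, 116, 117, 117, 115, 117, 123, 120, 103, 97, 110, 116, 123, 131, 134, 135, 137, 136, 139, 144, 148, 150, 144, 141, 142, 140, 137, 135, 124, 117, 115, 124, 130, 129, 126, 127, 123, 126, 125, 183, 206, 192, 176, 167, 150, 144, 155, 184, 209]
184 [129, 130, 129, 129, 128, 132, 129, 129, 125, 127, 132, 127, 112, 101, 112, 121, 125, 126, 134, 138, 140, 137, 141, 142, 147, 147, 147, 145, 142, 139, 137, 132, 127, 117, 114, 113, 123, 121, 119, 120, 115, 119, 119, 120, 124, 120, 120, 118, 116, 124]
192 [133, 128, 129, 130, 127, 126, 118, 112, 99, 91, 87, 76, 72, 75, 81, 97, 101, 111, 119, 123, 128, 136, 136, 140, 139, 140, 145, 148, 149, 144, 142, 138, 139, 135, 132, 128, 121, 108, 112, 113, 121, 120, 117, 118, 118, 119, 115, 118, 117, 114]
200 [79, 84, 82, 89, 85, 80, 71, 71, 93, 100, 106, 109, 110, 109, 115, 122, 124, 121, 109, 100, 108, 117, 126, 131, 132, 137, 146, 142, 145, 157, 175, 184, 179, 167, 166, 160, 152, 150, 141, 136, 126, 112, 110, 118, 117, 114, 113, 121, 125, 131]
206 [87, 86, 81, 79, 81, 78, 69, 69, 78, 79, 81, 81, 78, 102, 116, 119, 122, 124, 121, 123, 117, 102, 109, 121, 124, 128, 133, 137, 141, 150, 154, 167, 171, 167, 171, 165, 156, 147, 145, 137, 123, 116, 120, 117, 120, 125, 121, 115, 124, 122]
212 [79, 79, 81, 83, 81, 82, 80, 75, 72, 73, 72, 83, 75, 80, 111, 124, 118, 121, 115, 120, 118, 117, 121, 123, 130, 129, 121, 107, 112, 121, 136, 142, 147, 150, 162, 158, 155, 144, 136, 126, 116, 118, 131, 126, 126, 121, 121, 117, 119, 119]
```

Fit residuals are about 1 px: arbor origin ≈(0.527,0.1105,0.075), azimuth ≈110°, elevation 45°. The cap is at ≈(0.644,0.123,0.119). Orient the held disc to the arbor axis, with 20° roll about the axis so the gripper body clears the can.

Request:
{"api": "move_arm", "payload": {
  "deltas": [
    [-7.3,-5.65,0,0,0,6.5],
    [-7.3,-5.65,0,0,0,6.5],
    [-7.3,-5.65,0,0,0,6.5],
    [-7.3,-5.65,0,6.05,2.19,0],
    [-7.3,-5.65,0,6.05,2.19,0]
  ]
}}

```text
t: 9.63
eef_pos: [0.5428, 0.1103, 0.3994]
ee_rot: [-3.137, 0.227, -1.222]
force: [-0.2, -1.1, -1.6]
width: 0.0543
```

Request:
{"api": "move_arm", "payload": {
  "deltas": [
    [-7.3,-5.65,0,6.05,2.19,0],
    [-7.3,-5.65,0,6.05,2.19,0],
    [-7.3,-5.65,0,6.05,2.19,0],
    [-7.3,-5.65,0,6.05,2.19,0],
    [-7.3,-5.65,0,6.05,2.19,0]
  ]
}}

```text
t: 10.05
eef_pos: [0.5072, 0.081, 0.4005]
ee_rot: [-3.135, 0.789, -1.223]
force: [0.0, -1.0, -3.0]
width: 0.0545
```

Request:
{"api": "move_arm", "payload": {
  "deltas": [
    [-7.3,-5.65,0,1.6,-4.43,-4.72],
    [-7.3,-5.65,0,1.6,-4.43,-4.72],
    [-7.3,-5.65,0,1.6,-4.43,-4.72],
    [0,0,0,0,0,0],
    [0,0,0,0,0,0]
  ]
}}

```text
t: 10.47
eef_pos: [0.4846, 0.0636, 0.4003]
ee_rot: [-2.791, 0.784, -1.228]
force: [0.2, 0.5, -0.7]
width: 0.0542
```

```bash
cat > tgt.py <<'E'
from h import *
import sys
o=np.array([.527,.1105,.075]);az=np.radians(109.9)
a=np.array([np.cos(az)*.70711,np.sin(az)*.70711,.70711]);hh=np.array([np.cos(az),np.sin(az),0]);L=np.array([hh[1],-hh[0],0])
tz0=np.array([*(.70711*hh[:2]),-.70711])
def pose(k,phi=20,off=(.0003,0,.1616),lat=0,up=0):
    tz=tz0*np.cos(np.radians(phi))+L*np.sin(np.radians(phi));tx=-a;ty=np.cross(tz,tx)
    M=np.c_[tx,ty,tz];return o+k*a+lat*L-up*tz0-M@np.array(off),R.from_matrix(M)
def delta(k,**w):
    s=arm.get_state();p,r=pose(k,**w);c=R.from_euler("xyz",s["ee_rot"])
    d=(p-s["eef_pos"])*1e3;rv=np.degrees((r*c.inv()).as_rotvec())
    # current disc centre in arbor coordinates
    P=s["eef_pos"]+c.apply(w.get("off",(.0003,0,.1616)))-o
    print("t",round(s["t"],2),"q",s["q"].round(2),"F",s["force"].round(1),"w",round(s["width"],4));print("delta",d.round(1),rv.round(1),"| disc k,lat,up mm",(1e3*np.array([P@a,P@L,-P@tz0])).round(1))
if __name__=="__main__":delta(float(sys.argv[1])/1e3)
E
python3 tgt.py 110
```

```text
t 10.47 q [ 0.08  0.08 -0.19 -0.88 -1.23  0.39] F [ 0.2  0.5 -0.7] w 0.0542
delta [   0.4    0.4 -139.9] [0.1 0.1 0.3] | disc k,lat,up mm [2.084e+02 2.000e-01 9.940e+01]
```

Request:
{"api": "move_arm", "payload": {
  "deltas": [
    [0.4,0.4,-30,0,0,0],
    [0,0,-30,0,0,0],
    [0,0,-30,0,0,0],
    [0,0,-30,0,0,0],
    [0,0,-20,0,0,0]
  ]
}}

```text
t: 10.88
eef_pos: [0.4857, 0.0654, 0.2566]
ee_rot: [-2.797, 0.786, -1.229]
force: [0.5, 0.5, -0.6]
width: 0.0546
```

Request:
{"api": "move_arm", "payload": {
  "deltas": [
    [2.4,-6.6,-7.1,0,0,0],
    [2.4,-6.6,-7.1,0,0,0],
    [2.4,-6.6,-7.1,0,0,0],
    [0,0,0,0,0,0],
    [0,0,0,0,0,0]
  ]
}}

```text
t: 11.3
eef_pos: [0.4936, 0.0446, 0.2386]
ee_rot: [-2.791, 0.785, -1.228]
force: [-0.4, -1.3, -0.5]
width: 0.0543
```

```bash
python3 tgt.py 80; python3 - <<'E'
from h import *
from tgt import *
s=arm.get_state();M=R.from_euler("xyz",s["ee_rot"]);c=s["eef_pos"]+M.apply([.0003,0,.1616]);ax=-M.as_matrix()[:,0]
vis=[]
for n in("side","top"):
    im=arm.grab_frame(n)[:,:,::-1].copy();x=M.as_matrix()[:,1];y=M.as_matrix()[:,2]
    cv2.imwrite(f"pics/{n}6raw.png",im)
    sc=6 if n=="side" else 5
    u,v=proj(n,o+.05*a).round().astype(int);w=33 if n=="side" else 40;im=cv2.resize(im[v-w:v+w,u-w:u+w],None,fx=sc,fy=sc,interpolation=2)
    f=lambda P:np.round(((proj(n,P)-[u-w,v-w]+.5)*sc)).astype(int)
    for off,r,col in((.0055,.028,(0,0,255)),(.0055,.0125,(0,255,255))):
        cv2.polylines(im,[np.array([f(c+off*ax+r*(np.cos(t)*x+np.sin(t)*y)) for t in np.linspace(0,6.283,50)])],True,col,1)
    cv2.polylines(im,[np.array([f(o+.062*a+.005*(np.cos(t)*x+np.sin(t)*y)) for t in np.linspace(0,6.283,30)])],True,(0,255,0),1)
    cv2.line(im,tuple(f(o+.011*a)),tuple(f(o+.062*a)),(0,255,0),1)
    vis.append(im)
cv2.imwrite("pics/st6.png",np.hstack([vis[0],vis[1][:396,:400]]))
E
```

```text
t 11.3 q [ 0.    0.32 -0.3  -0.99 -1.08  0.75] F [-0.4 -1.3 -0.5] w 0.0543
delta [-1.4 -0.4  0.5] [0.  0.1 0.3] | disc k,lat,up mm [79.3  2.2 -0. ]
```

View pics/st6.png

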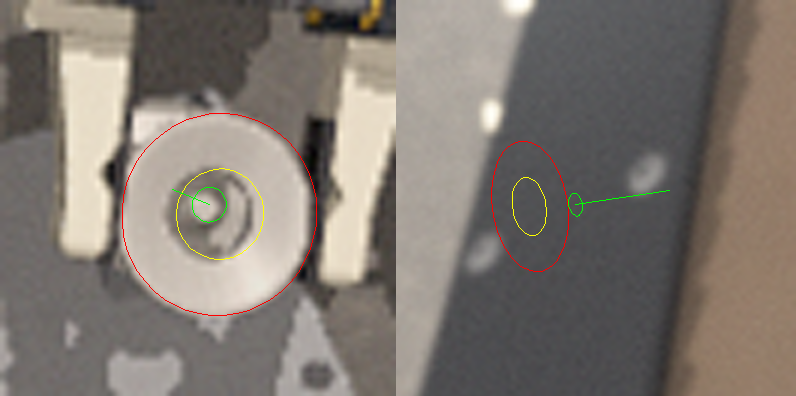

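Side view: the projected disc outline matches the real one, and the nose tip (crop (209,205)) sits inside the bore, as predicted, about 2 mm to one side. Correct and advance along the axis.

Request:
{"api": "move_arm", "payload": {
  "deltas": [
    [-1.4,-0.4,0.5,0,0,0.3],
    [0,0,0,0,0,0],
    [1.2,-3.3,-3.5,0,0,0],
    [1.2,-3.3,-3.5,0,0,0],
    [1.2,-3.3,-3.5,0,0,0]
  ]
}}

```text
t: 11.82
eef_pos: [0.4952, 0.0346, 0.228]
ee_rot: [-2.791, 0.785, -1.222]
force: [0.9, 0.5, -0.7]
width: 0.0543
```

Request:
{"api": "move_arm", "payload": {
  "deltas": [
    [1.2,-3.3,-3.5,0,0,0],
    [1.2,-3.3,-3.5,0,0,0],
    [1.2,-3.3,-3.5,0,0,0],
    [1.2,-3.3,-3.5,0,0,0],
    [0,0,0,0,0,0]
  ]
}}

```text
t: 12.23
eef_pos: [0.5, 0.0209, 0.2131]
ee_rot: [-2.794, 0.785, -1.225]
force: [-0.5, 0.2, -0.6]
width: 0.0542
```

```bash
python3 tgt.py 45
```

```text
t 12.23 q [-0.05  0.38 -0.29 -0.99 -1.09  0.82] F [-0.5  0.2 -0.6] w 0.0542
delta [ 0.7 -0.1  1.3] [ 0.  -0.   0.1] | disc k,lat,up mm [44.2 -0.6 -1.1]
```

Request:
{"api": "move_arm", "payload": {
  "deltas": [
    [1.7,-3.3,-2.7,0,0,0],
    [1.2,-3.3,-3.5,0,0,0],
    [1.2,-3.3,-3.5,0,0,0],
    [1.2,-3.3,-3.5,0,0,0],
    [0,0,0,0,0,0]
  ]
}}

```text
t: 12.65
eef_pos: [0.5053, 0.0078, 0.2001]
ee_rot: [-2.793, 0.785, -1.225]
force: [-0.1, 0.4, -0.5]
width: 0.0544
```

```bash
python3 tgt.py 16.5
```

```text
t 12.65 q [-0.07  0.41 -0.28 -0.99 -1.1   0.85] F [-0.1  0.4 -0.5] w 0.0544
delta [ 2.3 -5.9 -5.8] [ 0. -0.  0.] | disc k,lat,up mm [25.  -0.1 -0.4]
```

Request:
{"api": "move_arm", "payload": {
  "deltas": [
    [0.5,-1.3,-1.4,0,0,0],
    [0.5,-1.3,-1.4,0,0,0],
    [0.5,-1.3,-1.4,0,0,0],
    [0,0,0,0,0,0],
    [0,0,0,0,0,0]
  ]
}}

```text
t: 13.07
eef_pos: [0.5067, 0.0045, 0.1967]
ee_rot: [-2.792, 0.785, -1.223]
force: [0.2, 0.1, -1.1]
width: 0.054
```

```bash
python3 tgt.py 16.5
```

```text
t 13.07 q [-0.08  0.42 -0.28 -0.99 -1.1   0.86] F [ 0.2  0.1 -1.1] w 0.054
delta [ 0.8 -2.6 -2.5] [0. 0. 0.] | disc k,lat,up mm [20.1  0.2 -0.1]
```

Request:
{"api": "move_arm", "payload": {
  "deltas": [
    [0.25,-0.65,-0.7,0,0,0],
    [0.25,-0.65,-0.7,0,0,0],
    [0.25,-0.65,-0.7,0,0,0],
    [0,0,0,0,0,0],
    [0,0,0,0,0,0]
  ]
}}

```text
t: 13.48
eef_pos: [0.5074, 0.0031, 0.1949]
ee_rot: [-2.791, 0.786, -1.222]
force: [-1.0, 5.4, 1.6]
width: 0.0548
```

```bash
python3 tgt.py 16.5
```

```text
t 13.48 q [-0.08  0.42 -0.28 -0.99 -1.1   0.87] F [-1.   5.4  1.6] w 0.0548
delta [ 0.1 -1.2 -0.6] [-0.1  0.  -0. ] | disc k,lat,up mm [17.9  0.4 -0.4]
```

Request:
{"api": "move_arm", "payload": {
  "deltas": [
    [0.25,-0.65,-0.7,0,0,0],
    [0.25,-0.65,-0.7,0,0,0],
    [0,0,0,0,0,0],
    [0,0,0,0,0,0],
    [0,0,0,0,0,0]
  ]
}}

```text
t: 13.9
eef_pos: [0.5077, 0.0026, 0.194]
ee_rot: [-2.79, 0.788, -1.221]
force: [-0.8, 8.9, 6.1]
width: 0.0547
```

```bash
python3 tgt.py 16.5
```

```text
t 13.9 q [-0.08  0.42 -0.27 -0.99 -1.1   0.87] F [-0.8  8.9  6.1] w 0.0547
delta [-0.2 -0.8  0.3] [-0.2  0.  -0.1] | disc k,lat,up mm [17.2  0.5 -0.6]
```

Contact force along the axis rose to ≈10 N at k≈17 mm (expected 16.5), so the first disc is home. Release and retreat radially.

Request:
{"api": "move_arm", "payload": {
  "deltas": [
    [0,0,0,0,0,0],
    [0,0,0,0,0,0],
    [0,0,0,0,0,0],
    [0,0,0,0,0,0],
    [0,0,0,0,0,0]
  ],
  "claw": 0
}}

```text
t: 14.32
eef_pos: [0.508, 0.0009, 0.1932]
ee_rot: [-2.792, 0.784, -1.224]
force: [1.2, -0.1, 0.1]
width: 0.0822
```

Request:
{"api": "move_arm", "payload": {
  "deltas": [
    [0,0,0,0,0,0],
    [-2,-15,13,0,0,0],
    [-2.9,-22.2,19.9,0,0,0],
    [-2.9,-22.2,19.9,0,0,0],
    [-2.9,-22.2,19.9,0,0,0]
  ]
}}

```text
t: 14.73
eef_pos: [0.497, -0.0812, 0.2666]
ee_rot: [-2.793, 0.785, -1.224]
force: [0.5, -0.6, 0.6]
width: 0.0878
```

```bash
python3 - <<'E'
from h import *
from tgt import *
s=arm.get_state();print(s["t"],s["q"].round(2),s["eef_pos"].round(4),s["ee_rot"].round(3),s["width"],s["force"].round(1))
im=arm.grab_frame("side");cv2.imwrite("pics/side7raw.png",im[:,:,::-1])
M=cal  # target over middle disc, yaw 162.6 (tool x = -u)
u=np.array([np.cos(np.radians(-17.4)),np.sin(np.radians(-17.4)),0])
g=np.array([.521,-.1495,0])+(.0045+.004)*u
Rt=R.from_euler("xyz",[np.pi,0,np.radians(162.6)])
print("target xy",g.round(4),"delta",((np.r_[g[:2],.30]-s["eef_pos"])*1e3).round(1),np.degrees((Rt*R.from_euler("xyz",s["ee_rot"]).inv()).as_rotvec()).round(1))
for t in("disc_a_center","disc_a_tip"):print(t,[(np.round(d["xy"],1).tolist(),round(d["score"],2)) for d in arm.spot_point(t,"side")])
for k in(.011,.0165,.022):print(k,proj("side",o+k*a+.0025*tz0).round(1))
E
```

```text
14.7333 [-0.22  0.33 -0.21 -0.89 -1.28  0.8 ] [ 0.497  -0.0812  0.2666] [-2.793  0.785 -1.224] 0.08781683382344833 [ 0.5 -0.6  0.6]
target xy [ 0.5291 -0.152   0.    ] delta [ 32.2 -70.8  33.4] [ -22.7   53.  -110.7]
disc_a_center [([320.6, 193.3], 0.66), ([253.2, 164.5], 0.63), ([264.1, 183.8], 0.47)]
disc_a_tip [([261.7, 182.4], 0.73), ([317.3, 192.2], 0.62), ([255.6, 162.5], 0.45)]
0.011 [259.4 260.4]
0.0165 [260.  260.6]
0.022 [260.7 260.9]
```

Request:
{"api": "move_arm", "payload": {
  "deltas": [
    [1.8,-4,10,-1.26,2.94,-6.15],
    [1.8,-4,10,-1.26,2.94,-6.15],
    [1.8,-4,10,-1.26,2.94,-6.15],
    [1.8,-4,3,-1.26,2.94,-6.15],
    [1.8,-4,0,-1.26,2.94,-6.15]
  ]
}}

```text
t: 15.3
eef_pos: [0.5064, -0.1001, 0.2993]
ee_rot: [-3.127, 0.665, -1.993]
force: [0.6, 0.1, -0.9]
width: 0.0876
```

Request:
{"api": "move_arm", "payload": {
  "deltas": [
    [1.8,-4,0,-1.26,2.94,-6.15],
    [1.8,-4,0,-1.26,2.94,-6.15],
    [1.8,-4,0,-1.26,2.94,-6.15],
    [1.8,-4,0,-1.26,2.94,-6.15],
    [1.8,-4,0,-1.26,2.94,-6.15]
  ]
}}

```text
t: 15.72
eef_pos: [0.5152, -0.1198, 0.2983]
ee_rot: [3.019, 0.415, -2.604]
force: [-1.2, 0.4, -0.8]
width: 0.0878
```

Request:
{"api": "move_arm", "payload": {
  "deltas": [
    [1.8,-4,0,-1.26,2.94,-6.15],
    [1.8,-4,0,-1.26,2.94,-6.15],
    [1.8,-4,0,-1.26,2.94,-6.15],
    [1.8,-4,0,-1.26,2.94,-6.15],
    [1.8,-4,0,-1.26,2.94,-6.15]
  ]
}}

```text
t: 16.13
eef_pos: [0.524, -0.1396, 0.298]
ee_rot: [3.057, 0.14, -3.133]
force: [-0.3, -0.1, -0.1]
width: 0.0872
```

Request:
{"api": "move_arm", "payload": {
  "deltas": [
    [1.8,-4,0,-1.26,2.94,-6.15],
    [1.8,-4,0,-1.26,2.94,-6.15],
    [1.8,-3,0,-1.26,2.94,-6.15],
    [0,0,0,0,0,0],
    [0,0,0,0,0,0]
  ]
}}

```text
t: 16.55
eef_pos: [0.5297, -0.1506, 0.2977]
ee_rot: [-3.141, 0.0, 2.842]
force: [-0.0, -0.1, -0.1]
width: 0.0879
```

```bash
cat > mid.py <<'E'
from h import *
s=arm.get_state();print(s["t"],s["q"].round(2),s["eef_pos"].round(4),s["ee_rot"].round(3))
u=np.array([np.cos(np.radians(-17.4)),np.sin(np.radians(-17.4)),0])
g=np.array([.521,-.1495,0])+(.0045+.004)*u
Rt=R.from_euler("xyz",[np.pi,0,np.radians(162.6)])
print("delta",((np.r_[g[:2],.30]-s["eef_pos"])*1e3).round(1),np.degrees((Rt*R.from_euler("xyz",s["ee_rot"]).inv()).as_rotvec()).round(1))
E
python3 mid.py; python3 - <<'E'
from h import *
from tgt import *
A=cv2.imread("pics/side0.png");B=cv2.imread("pics/side7raw.png");C=arm.grab_frame("side")[:,:,::-1];cv2.imwrite("pics/side8raw.png",C)
# rim outlines predicted
M=np.c_[L,np.cross(a,L),a]
for nm,sh,ks in(("fitted",0,(0,.006)),("first home, sag",.0025,(.016,.022))):
    P=np.array([proj("side",o+k*a+sh*tz0+.028*(np.cos(t)*L+np.sin(t)*np.cross(a,L))) for k in ks for t in np.linspace(0,6.28,60)]);print(nm,P.min(0).round(1),P.max(0).round(1))
g=cv2.cvtColor(np.ascontiguousarray(C),6)
for nm,im in(("before",cv2.cvtColor(A,6)),("after",g)):
    print(nm,"row262",im[262,235:285].tolist());print(nm,"col258",im[235:290,258].tolist())
E
```

```text
16.55 [ 0.08  0.25 -0.41  0.   -0.91 -1.95] [ 0.5297 -0.1506  0.2977] [-3.141  0.     2.842]
delta [-0.6 -1.4  2.3] [ 0.   0.  -0.3]
fitted [243.3 243.6] [273.1 274. ]
first home, sag [245.1 245.3] [275.5 276.4]
before row262 [153, 153, 151, 155, 153, 151, 152, 154, 106, 168, 177, 177, 177, 177, 180, 180, 182, 192, 125, 76, 81, 85, 86, 140, 143, 139, 142, 140, 182, 187, 185, 188, 137, 116, 165, 171, 172, 157, 157, 161, 136, 106, 110, 112, 107, 106, 108, 102, 106, 102]
before col258 [101, 101, 105, 102, 102, 102, 102, 99, 98, 150, 205, 202, 200, 200, 203, 205, 200, 183, 142, 123, 131, 127, 123, 114, 120, 134, 131, 140, 123, 80, 75, 100, 133, 126, 125, 128, 121, 126, 121, 113, 75, 100, 107, 107, 102, 107, 104, 103, 106, 100, 99, 119, 150, 156, 153]
after row262 [158, 159, 160, 159, 162, 163, 163, 164, 119, 108, 190, 193, 185, 183, 183, 180, 181, 176, 117, 85, 88, 91, 91, 146, 149, 149, 148, 147, 190, 196, 193, 197, 144, 129, 185, 194, 194, 201, 199, 190, 153, 119, 114, 114, 113, 114, 112, 113, 112, 108]
after col258 [104, 105, 110, 111, 112, 110, 108, 108, 103, 162, 210, 190, 186, 178, 172, 171, 174, 170, 174, 165, 111, 136, 130, 119, 121, 144, 139, 146, 133, 86, 81, 108, 131, 116, 143, 140, 137, 136, 169, 211, 205, 189, 139, 109, 112, 113, 112, 113, 113, 113, 111, 114, 108, 130, 166]
```

```bash
python3 - <<'E'
from h import *
s=arm.get_state();T=wristT(s);im=arm.grab_frame("wrist");g=cv2.cvtColor(im,cv2.COLOR_RGB2GRAY)
u=np.array([np.cos(np.radians(-17.4)),np.sin(np.radians(-17.4)),0]);v=np.array([-u[1],u[0],0])
for sh in(0,.0045):
  o=np.array([.521,-.1495,0])+sh*u
  f=lambda k,z,y=0:proj("wrist",o+k*u+y*v+[0,0,z],T).round(1).tolist()
  print(sh,"rim near/far top",f(-.0055,.072),f(.0005,.072),"spacer",f(-.047,.072),f(-.037,.072),"left/right rim",f(-.0055,.044,.028),f(-.0055,.044,-.028),f(.0005,.044,.028))
c=int(f(0,.072)[0]);print(c,g[150:262,c].tolist());print(g[150:262,c-18].tolist())
for t in("disc_a_center","spacer_center"):
    for d in arm.masks_of(t,"wrist"):
        p=np.argwhere(d["pixels"]);print(t,round(d["score"],2),np.round(d["xy"]),p.min(0)[::-1],p.max(0)[::-1])
cv2.imwrite("pics/w8.png",cv2.resize(im[120:265,180:330,::-1],None,fx=4,fy=4,interpolation=2))
E
```

```text
0 rim near/far top [252.8, 197.7] [252.8, 205.7] spacer [253.0, 138.7] [253.0, 153.5] left/right rim [287.9, 188.0] [218.2, 187.7] [287.6, 195.2]
0.0045 rim near/far top [252.8, 203.7] [252.8, 211.6] spacer [253.0, 145.4] [252.9, 160.0] left/right rim [287.7, 193.4] [218.3, 193.1] [287.4, 200.6]
252 [216, 213, 209, 180, 110, 55, 53, 61, 59, 60, 56, 58, 61, 54, 55, 54, 51, 59, 55, 57, 55, 55, 52, 58, 114, 149, 157, 154, 149, 152, 153, 223, 245, 243, 207, 165, 164, 165, 160, 160, 160, 179, 204, 215, 212, 206, 204, 205, 175, 155, 226, 247, 227, 165, 214, 250, 248, 246, 246, 246, 248, 254, 201, 67, 42, 55, 69, 105, 163, 169, 153, 153, 154, 154, 157, 151, 152, 153, 225, 247, 231, 127, 50, 65, 136, 157, 156, 150, 155, 152, 155, 151, 151, 153, 147, 209, 246, 248, 173, 55, 127, 229, 240, 236, 235, 236, 235, 235, 235, 235, 236, 239]
[202, 200, 188, 127, 56, 50, 52, 51, 55, 53, 52, 52, 57, 48, 50, 57, 53, 55, 52, 55, 53, 52, 53, 47, 51, 53, 55, 53, 50, 54, 80, 161, 186, 175, 195, 207, 211, 205, 204, 203, 200, 196, 190, 183, 180, 170, 163, 154, 142, 130, 125, 149, 212, 242, 243, 241, 240, 240, 244, 249, 186, 66, 50, 45, 49, 53, 63, 68, 68, 68, 59, 49, 49, 46, 53, 53, 49, 53, 72, 81, 64, 46, 51, 49, 53, 51, 52, 51, 49, 50, 47, 46, 46, 50, 49, 52, 59, 55, 45, 39, 67, 100, 111, 111, 108, 135, 227, 242, 236, 235, 235, 239]
disc_a_center 0.94 [202.  39.] [156   0] [225  61]
disc_a_center 0.8 [252. 196.] [218 183] [287 211]
disc_a_center 0.72 [138. 229.] [121 221] [168 252]
disc_a_center 0.69 [126. 129.] [ 88 104] [152 168]
spacer_center 0.8 [252. 143.] [217 133] [289 153]
```

Near-side view rows (rim 203.5/212) match the disc estimate within half a pixel. Descend on the middle disc, with the pads offset 4 mm to its dome side.

Request:
{"api": "move_arm", "payload": {
  "deltas": [
    [-0.6,-1.4,-20,0,0,-0.3],
    [0,0,-25,0,0,0],
    [0,0,-25,0,0,0],
    [0,0,-16,0,0,0],
    [0,0,-7.5,0,0,0]
  ]
}}

```text
t: 17.17
eef_pos: [0.528, -0.1528, 0.2034]
ee_rot: [-3.14, -0.001, 2.834]
force: [-0.6, 0.9, 0.3]
width: 0.088
```

Request:
{"api": "move_arm", "payload": {
  "deltas": [
    [0,0,0,0,0,0],
    [0,0,0,0,0,0],
    [0,0,0,0,0,0],
    [0,0,0,0,0,0],
    [0,0,0,0,0,0]
  ]
}}

```text
t: 17.58
eef_pos: [0.5294, -0.1527, 0.2066]
ee_rot: [-3.141, 0.003, 2.833]
force: [0.2, -0.2, 0.1]
width: 0.0875
```

Request:
{"api": "move_arm", "payload": {
  "deltas": [
    [0,0,0,0,0,0],
    [0,0,0,0,0,0],
    [0,0,0,0,0,0],
    [0,0,0,0,0,0],
    [0,0,0,0,0,0]
  ],
  "claw": 255,
  "squeeze": 25
}}

```text
t: 18.0
eef_pos: [0.5291, -0.1527, 0.2055]
ee_rot: [-3.14, 0.001, 2.833]
force: [-0.1, -0.4, 0.0]
width: 0.0594
```

Request:
{"api": "move_arm", "payload": {
  "deltas": [
    [0,0,0,0,0,0],
    [0,0,0,0,0,0],
    [0,0,0,0,0,0],
    [0,0,0,0,0,0],
    [0,0,0,0,0,0]
  ]
}}

```text
t: 18.42
eef_pos: [0.5292, -0.1527, 0.2056]
ee_rot: [-3.14, 0.001, 2.833]
force: [0.0, 1.6, 2.7]
width: 0.0537
```

```bash
python3 mid.py
```

```text
18.4167 [ 0.08  0.37 -0.5   0.   -0.7  -1.96] [ 0.5292 -0.1527  0.2056] [-3.140e+00  1.000e-03  2.833e+00]
delta [-0.1  0.6 94.4] [0.1 0.1 0.3]
```

Request:
{"api": "move_arm", "payload": {
  "deltas": [
    [0,0,10,0,0,0],
    [0,0,25,0,0,0],
    [0,0,35,0,0,0],
    [0,0,40,0,0,0],
    [0,0,40,0,0,0]
  ]
}}

```text
t: 18.83
eef_pos: [0.5283, -0.1529, 0.3572]
ee_rot: [-3.14, -0.001, 2.833]
force: [1.6, 0.1, -0.4]
width: 0.0536
```

```bash
cat > t2.py <<'E'
from tgt import *
import sys
delta(float(sys.argv[1])/1e3,off=(.004,0,.1616),phi=float(sys.argv[2]) if len(sys.argv)>2 else 20)
E
python3 t2.py 110; python3 - <<'E'
from h import *
s=arm.get_state();im=arm.grab_frame("wrist");g=cv2.cvtColor(im,cv2.COLOR_RGB2GRAY);cv2.imwrite("pics/w9.png",im[:,:,::-1])
for d in arm.masks_of("disc_a_center","wrist"):
    p=np.argwhere(d["pixels"]);print(round(d["score"],2),np.round(d["xy"]),p.min(0)[::-1],p.max(0)[::-1])
K=np.array(cal("wrist")["intrinsics"]);Mt=np.array(cal("wrist")["mount"])
f=lambda x,y,z:proj("wrist",[x,y,z],Mt).round(1).tolist()
print("hollow rim top",f(.0095,0,.1336),"left/right",f(.0095,.028,.1616),f(.0095,-.028,.1616),"bore",f(.003,0,.149),"rim far",f(.0035,0,.1336))
print(g[215:262,254].tolist())
E
```

```text
t 18.83 q [ 0.08  0.19 -0.33  0.   -1.05 -1.96] F [ 1.6  0.1 -0.4] w 0.0536
delta [-44.1 219.4 -94.2] [ 22.7 -53.1 111. ] | disc k,lat,up mm [-88.5 -91.9 259.1]
0.94 [166. 218.] [145 205] [193 248]
0.88 [151. 126.] [120 108] [172 159]
0.76 [253. 236.] [200 215] [310 263]
0.58 [217.  44.] [177  10] [232  72]
hollow rim top [254.4, 269.4] left/right [309.1, 241.7] [199.9, 241.6] bore [254.4, 265.2] rim far [254.4, 281.9]
[144, 175, 208, 217, 219, 220, 221, 221, 226, 225, 197, 165, 163, 162, 162, 161, 168, 160, 159, 176, 196, 204, 213, 245, 249, 247, 246, 246, 245, 238, 235, 234, 236, 238, 238, 177, 102, 100, 106, 107, 110, 107, 109, 109, 111, 109, 107]
```

Request:
{"api": "move_arm", "payload": {
  "deltas": [
    [0,0,20,1.26,-2.95,6.17],
    [0,0,20,1.26,-2.95,6.17],
    [-2.75,13.7,5,1.26,-2.95,6.17],
    [-2.75,13.7,0,1.26,-2.95,6.17],
    [-2.75,13.7,0,1.26,-2.95,6.17]
  ]
}}

```text
t: 19.35
eef_pos: [0.5201, -0.1113, 0.4015]
ee_rot: [3.022, 0.254, -2.919]
force: [0.2, -0.3, -1.1]
width: 0.0542
```

Request:
{"api": "move_arm", "payload": {
  "deltas": [
    [-2.75,13.7,0,1.26,-2.95,6.17],
    [-2.75,13.7,0,1.26,-2.95,6.17],
    [-2.75,13.7,0,1.26,-2.95,6.17],
    [-2.75,13.7,0,1.26,-2.95,6.17],
    [-2.75,13.7,0,1.26,-2.95,6.17]
  ]
}}

```text
t: 19.77
eef_pos: [0.5063, -0.0424, 0.401]
ee_rot: [3.051, 0.529, -2.365]
force: [-0.6, -0.5, -1.2]
width: 0.054
```

Request:
{"api": "move_arm", "payload": {
  "deltas": [
    [-2.75,13.7,0,1.26,-2.95,6.17],
    [-2.75,13.7,0,1.26,-2.95,6.17],
    [-2.75,13.7,0,1.26,-2.95,6.17],
    [-2.75,13.7,0,1.26,-2.95,6.17],
    [-2.75,13.7,0,1.26,-2.95,6.17]
  ]
}}

```text
t: 20.18
eef_pos: [0.4927, 0.0259, 0.4011]
ee_rot: [-3.008, 0.74, -1.689]
force: [-0.7, -0.3, 0.0]
width: 0.0537
```

Request:
{"api": "move_arm", "payload": {
  "deltas": [
    [-2.75,13.7,0,1.26,-2.95,6.17],
    [-2.75,13.7,0,1.26,-2.95,6.17],
    [-2.75,13.7,0,1.26,-2.95,6.17],
    [0,0,0,0,0,0],
    [0,0,0,0,0,0]
  ]
}}

```text
t: 20.6
eef_pos: [0.485, 0.0663, 0.4004]
ee_rot: [-2.793, 0.786, -1.223]
force: [0.2, -0.0, -0.9]
width: 0.0536
```

```bash
python3 t2.py 110
```

```text
t 20.6 q [ 0.09  0.08 -0.18 -0.88 -1.24  0.39] F [ 0.2 -0.  -0.9] w 0.0536
delta [  -0.9    0.3 -137.4] [-0. -0. -0.] | disc k,lat,up mm [206.9   0.6  97.5]
```

Request:
{"api": "move_arm", "payload": {
  "deltas": [
    [-0.9,0.3,-30,0,0,0],
    [0,0,-30,0,0,0],
    [0,0,-30,0,0,0],
    [0,0,-30,0,0,0],
    [0,0,-17.4,0,0,0]
  ]
}}

```text
t: 21.02
eef_pos: [0.4832, 0.0661, 0.2604]
ee_rot: [-2.797, 0.786, -1.227]
force: [-0.1, -0.3, -0.9]
width: 0.0537
```

Request:
{"api": "move_arm", "payload": {
  "deltas": [
    [2.4,-6.6,-7.1,0,0,0],
    [2.4,-6.6,-7.1,0,0,0],
    [2.4,-6.6,-7.1,0,0,0],
    [0,0,0,0,0,0],
    [0,0,0,0,0,0]
  ]
}}

```text
t: 21.43
eef_pos: [0.4919, 0.0462, 0.2423]
ee_rot: [-2.79, 0.786, -1.221]
force: [0.7, 0.4, -0.5]
width: 0.0535
```

```bash
python3 t2.py 70
```

```text
t 21.43 q [ 0.01  0.31 -0.3  -0.99 -1.09  0.74] F [ 0.7  0.4 -0.5] w 0.0535
delta [ 1.8 -6.3 -7.6] [-0.   0.1 -0. ] | disc k,lat,up mm [80.1  0.5  0.8]
```

Request:
{"api": "move_arm", "payload": {
  "deltas": [
    [0.9,-3.2,-3.8,0,0,0],
    [0.9,-3.2,-3.8,0,0,0],
    [1.2,-3.3,-3.5,0,0,0],
    [1.2,-3.3,-3.5,0,0,0],
    [1.2,-3.3,-3.5,0,0,0]
  ]
}}

```text
t: 21.85
eef_pos: [0.4969, 0.0304, 0.2235]
ee_rot: [-2.791, 0.786, -1.22]
force: [-0.5, 0.7, -0.1]
width: 0.054
```

Request:
{"api": "move_arm", "payload": {
  "deltas": [
    [1.2,-3.3,-3.5,0,0,0],
    [1.2,-3.3,-3.5,0,0,0],
    [1.2,-3.3,-3.5,0,0,0],
    [0,0,0,0,0,0],
    [0,0,0,0,0,0]
  ]
}}

```text
t: 22.27
eef_pos: [0.5004, 0.0206, 0.2128]
ee_rot: [-2.792, 0.786, -1.222]
force: [-0.1, 0.2, -1.1]
width: 0.0542
```

```bash
python3 t2.py 27.5
```

```text
t 22.27 q [-0.05  0.38 -0.29 -0.99 -1.1   0.82] F [-0.1  0.2 -1.1] w 0.0542
delta [ 3.6 -8.9 -8.1] [-0.1 -0.  -0.1] | disc k,lat,up mm [40.3 -0.5 -1.1]
```

Request:
{"api": "move_arm", "payload": {
  "deltas": [
    [0.9,-1.9,-1.7,0,0,0],
    [0.7,-1.9,-1.9,0,0,0],
    [0.7,-1.9,-1.9,0,0,0],
    [0,0,0,0,0,0],
    [0,0,0,0,0,0]
  ]
}}

```text
t: 22.68
eef_pos: [0.5027, 0.0151, 0.2077]
ee_rot: [-2.791, 0.787, -1.22]
force: [-0.2, 1.2, -0.5]
width: 0.0536
```

Request:
{"api": "move_arm", "payload": {
  "deltas": [
    [0.25,-0.65,-0.7,0,0,0],
    [0.25,-0.65,-0.7,0,0,0],
    [0.25,-0.65,-0.7,0,0,0],
    [0,0,0,0,0,0],
    [0,0,0,0,0,0]
  ]
}}

```text
t: 23.1
eef_pos: [0.5032, 0.0139, 0.2064]
ee_rot: [-2.79, 0.788, -1.218]
force: [-2.2, 3.2, 8.4]
width: 0.0537
```

```bash
python3 t2.py 27.5
```

```text
t 23.1 q [-0.06  0.39 -0.28 -0.99 -1.1   0.84] F [-2.2  3.2  8.4] w 0.0537
delta [ 0.8 -2.3 -1.8] [-0.2  0.1 -0.2] | disc k,lat,up mm [31.1 -0.1 -0.5]
```

Request:
{"api": "move_arm", "payload": {
  "deltas": [
    [0.25,-0.65,-0.7,0,0,0],
    [0.25,-0.65,-0.7,0,0,0],
    [0.25,-0.65,-0.7,0,0,0],
    [0,0,0,0,0,0],
    [0,0,0,0,0,0]
  ]
}}

```text
t: 23.52
eef_pos: [0.5035, 0.0132, 0.2057]
ee_rot: [-2.788, 0.792, -1.215]
force: [-7.0, 5.8, 19.5]
width: 0.0538
```

```bash
python3 t2.py 27.5;  python3 - <<'E'
from h import *
from tgt import *
C=arm.grab_frame("side")[:,:,::-1].copy();cv2.imwrite("pics/side9raw.png",C)
T_=arm.grab_frame("wrist")[:,:,::-1].copy();cv2.imwrite("pics/w10raw.png",T_)
for r in (a*1000,L*1000,tz0*1000):print(r.round(0))
print((np.array(arm.get_state()["moment"])).round(2))
E
```

```text
t 23.52 q [-0.07  0.4  -0.28 -1.   -1.11  0.85] F [-7.   5.8 19.5] w 0.0538
delta [ 0.4 -1.5 -1. ] [-0.4  0.1 -0.3] | disc k,lat,up mm [30.7 -0.1 -0.5]
[-241.  665.  707.]
[940. 340.   0.]
[-241.  665. -707.]
[4.09 1.19 1.87]
```

Firm contact at k≈30.7 with ~20 N, about 1.5–2 mm above expected. I'll release, then push squarely on the dome face with the fingers astride the arbor.

Request:
{"api": "move_arm", "payload": {
  "deltas": [
    [-0.25,0.65,0.7,0,0,0],
    [-0.25,0.65,0.7,0,0,0],
    [0,0,0,0,0,0],
    [0,0,0,0,0,0],
    [0,0,0,0,0,0]
  ]
}}

```text
t: 24.03
eef_pos: [0.5033, 0.0136, 0.2062]
ee_rot: [-2.789, 0.789, -1.217]
force: [-4.0, 3.5, 10.7]
width: 0.0537
```

Request:
{"api": "move_arm", "payload": {
  "deltas": [
    [0,0,0,0,0,0],
    [0,0,0,0,0,0],
    [0,0,0,0,0,0],
    [0,0,0,0,0,0],
    [0,0,0,0,0,0]
  ],
  "claw": 0
}}

```text
t: 24.45
eef_pos: [0.5037, 0.0123, 0.2047]
ee_rot: [-2.791, 0.786, -1.221]
force: [-0.5, 0.0, 0.7]
width: 0.0817
```

Request:
{"api": "move_arm", "payload": {
  "deltas": [
    [0,0,0,0,0,0],
    [-1,-7.4,6.6,0,0,0],
    [-1.9,-14.8,13.3,0,0,0],
    [-1.9,-14.8,13.3,0,0,0],
    [-1.9,-14.8,13.3,0,0,0]
  ]
}}

```text
t: 24.87
eef_pos: [0.4967, -0.0404, 0.2522]
ee_rot: [-2.792, 0.786, -1.221]
force: [0.3, -1.1, -0.1]
width: 0.0876
```

```bash
cat > t3.py <<'E'
from tgt import *
import sys
w=float(sys.argv[2])/1e3 if len(sys.argv)>2 else 0
delta(float(sys.argv[1])/1e3,off=(0,0,.1593+w))   # grasp point (w: back-off along tool z)
E
python3 t3.py 50 70
python3 - <<'E'
from h import *
from tgt import *
s=arm.get_state();T=wristT(s)
C=arm.grab_frame("side")[:,:,::-1].copy();cv2.imwrite("pics/side11raw.png",C)
W=arm.grab_frame("wrist")[:,:,::-1].copy();cv2.imwrite("pics/w11raw.png",W)
b=lambda n,k,r,sh,TT=None:np.array([proj(n,o+k*a+sh*tz0+r*(np.cos(t)*L+np.sin(t)*np.cross(a,L)),TT) for t in np.linspace(0,6.28,60)])
for n,TT in(("side",None),("wrist",T)):
  for nm,k,r in(("fit0",0,.028),("1st rim out",.022,.028),("2nd rim",.028,.028),("2nd dome",.033,.0165)):
    P=b(n,k,r,.0025,TT);print(n,nm,P.min(0).round(1),P.max(0).round(1))
g=cv2.cvtColor(np.ascontiguousarray(C),6);print("row262",g[262,235:285].tolist());print("col260",g[235:290,260].tolist())
for d in arm.masks_of("disc_a_center","wrist")[:4]:
    p=np.argwhere(d["pixels"]);print(round(d["score"],2),np.round(d["xy"]),p.min(0)[::-1],p.max(0)[::-1])
E
```

```text
t 24.87 q [-0.15  0.33 -0.25 -0.92 -1.21  0.8 ] F [ 0.3 -1.1 -0.1] w 0.0876
delta [-3.6 14.1 10.5] [-0.   0.  -0.1] | disc k,lat,up mm [32.5 -1.7  2.7]
side fit0 [243.5 244.9] [272.6 274.9]
side 1st rim out [245.6 245.5] [275.5 276.4]
side 2nd rim [246.2 245.6] [276.3 276.8]
side 2nd dome [253.  252.2] [270.9 270.7]
wrist fit0 [217.  163.9] [294.9 179.2]
wrist 1st rim out [218. 190.] [293.7 212. ]
wrist 2nd rim [218.3 196.9] [293.4 220.6]
wrist 2nd dome [233.9 206.8] [277.7 221.4]
row262 [159, 155, 160, 159, 163, 157, 160, 161, 119, 106, 135, 182, 191, 187, 188, 188, 191, 193, 194, 205, 137, 84, 90, 146, 146, 146, 148, 147, 189, 191, 190, 194, 144, 130, 184, 182, 179, 177, 174, 175, 185, 117, 87, 77, 64, 74, 66, 105, 110, 106]
col260 [86, 111, 107, 111, 107, 94, 67, 81, 121, 180, 205, 193, 208, 206, 208, 210, 213, 216, 217, 197, 160, 130, 145, 173, 169, 162, 154, 146, 135, 123, 112, 111, 129, 109, 130, 138, 145, 151, 169, 167, 165, 170, 159, 108, 110, 107, 111, 108, 114, 112, 112, 114, 111, 101, 128]
0.64 [257. 215.] [220 203] [294 222]
```

Request:
{"api": "move_arm", "payload": {
  "deltas": [
    [-3.6,14.1,10.5,0,0,0],
    [0,0,0,0,0,0],
    [0,0,0,0,0,0],
    [0,0,0,0,0,0],
    [0,0,0,0,0,0]
  ],
  "claw": 180
}}

```text
t: 25.43
eef_pos: [0.4933, -0.0252, 0.2613]
ee_rot: [-2.792, 0.786, -1.221]
force: [0.1, -0.2, -0.2]
width: 0.0597
```

Request:
{"api": "move_arm", "payload": {
  "deltas": [
    [0,0,0,0,0,0],
    [0,0,0,0,0,0],
    [0,0,0,0,0,0],
    [0,0,0,0,0,0],
    [0,0,0,0,0,0]
  ]
}}

```text
t: 25.85
eef_pos: [0.4934, -0.0253, 0.2617]
ee_rot: [-2.791, 0.786, -1.221]
force: [-1.3, -0.6, 0.7]
width: 0.0287
```

```bash
python3 t3.py 50 0; python3 - <<'E'
from h import *
from tgt import *
s=arm.get_state();T=wristT(s)
W=arm.grab_frame("wrist");cv2.imwrite("pics/w12raw.png",W[:,:,::-1]);g=cv2.cvtColor(W,cv2.COLOR_RGB2GRAY)
f=lambda k,r:proj("wrist",o+k*a+.0025*tz0-r*tz0,T).round(1).tolist()
print({k:f(k,.028) for k in(0,.006,.016,.022,.028)},"dome",f(.033,.0165))
c=int(round(f(.02,.028)[0]))
for cc in(c-14,c,c+14):print(cc,g[160:240,cc].tolist())
E
```

```text
t 25.85 q [-0.12  0.31 -0.26 -0.93 -1.2   0.77] F [-1.3 -0.6  0.7] w 0.0287
delta [  6.4  50.9 -45.5] [-0.1  0.  -0.1] | disc k,lat,up mm [ 50.1 -23.5  64.5]
{0: [241.6, 151.9], 0.006: [241.7, 161.7], 0.016: [241.9, 177.6], 0.022: [242.0, 186.9], 0.028: [242.1, 196.1]} dome [248.6, 198.7]
228 [161, 176, 200, 198, 172, 125, 100, 101, 107, 105, 107, 107, 110, 111, 108, 110, 106, 122, 152, 173, 174, 171, 175, 175, 173, 179, 158, 158, 174, 173, 172, 169, 171, 175, 190, 160, 119, 104, 110, 113, 114, 112, 106, 112, 116, 112, 115, 113, 114, 118, 116, 110, 110, 115, 114, 112, 112, 112, 111, 111, 113, 114, 108, 112, 111, 114, 113, 114, 116, 110, 82, 43, 32, 20, 31, 26, 34, 20, 36, 23]
242 [198, 200, 202, 210, 209, 203, 195, 141, 110, 111, 111, 112, 114, 114, 114, 115, 116, 114, 113, 131, 175, 194, 191, 200, 199, 200, 201, 200, 164, 168, 189, 191, 190, 194, 195, 192, 194, 203, 203, 167, 135, 125, 129, 133, 132, 132, 130, 129, 132, 128, 131, 131, 128, 130, 131, 129, 132, 126, 125, 121, 112, 113, 111, 112, 114, 114, 114, 110, 114, 108, 116, 112, 116, 114, 113, 108, 110, 109, 114, 114]
256 [197, 198, 200, 202, 214, 210, 201, 176, 127, 109, 111, 115, 114, 113, 113, 114, 117, 118, 117, 123, 155, 180, 189, 192, 197, 195, 197, 193, 193, 178, 175, 190, 188, 192, 195, 197, 192, 203, 199, 197, 195, 195, 194, 195, 194, 194, 194, 194, 194, 194, 193, 196, 194, 193, 190, 193, 191, 193, 192, 191, 190, 201, 215, 218, 218, 218, 220, 218, 217, 216, 213, 214, 215, 211, 162, 114, 111, 110, 113, 116]
```

The wrist picture profile shows first rim rows 178–187, a thin seam, and second rim 187–196 with no gap, as predicted for a seated stack. I'll still do the confirming push.

Request:
{"api": "move_arm", "payload": {
  "deltas": [
    [1.3,10.2,-9.1,0,0,0],
    [1.3,10.2,-9.1,0,0,0],
    [1.3,10.2,-9.1,0,0,0],
    [1.3,10.2,-9.1,0,0,0],
    [1.2,10.1,-9.1,0,0,0]
  ]
}}

```text
t: 26.32
eef_pos: [0.4997, 0.0271, 0.215]
ee_rot: [-2.792, 0.787, -1.221]
force: [0.4, 0.1, -0.0]
width: 0.0255
```

Request:
{"api": "move_arm", "payload": {
  "deltas": [
    [0,0,0,0,0,0],
    [0,0,0,0,0,0],
    [0.5,-1.3,-1.4,0,0,0],
    [0.5,-1.3,-1.4,0,0,0],
    [0,0,0,0,0,0]
  ]
}}

```text
t: 26.73
eef_pos: [0.501, 0.0225, 0.2136]
ee_rot: [-2.791, 0.786, -1.221]
force: [0.2, 0.3, 0.4]
width: 0.0257
```

```bash
python3 t3.py 43 0
```

```text
t 26.73 q [-0.04  0.38 -0.29 -0.99 -1.1   0.82] F [0.2 0.3 0.4] w 0.0257
delta [ 0.5 -1.5 -2.3] [-0.   0.1 -0.1] | disc k,lat,up mm [45.9  0.   0.5]
```

Request:
{"api": "move_arm", "payload": {
  "deltas": [
    [0.25,-0.65,-0.7,0,0,0],
    [0.25,-0.65,-0.7,0,0,0],
    [0.25,-0.65,-0.7,0,0,0],
    [0,0,0,0,0,0],
    [0,0,0,0,0,0]
  ]
}}

```text
t: 27.15
eef_pos: [0.5014, 0.0215, 0.2123]
ee_rot: [-2.79, 0.788, -1.219]
force: [-1.4, 2.0, 6.8]
width: 0.0257
```

Request:
{"api": "move_arm", "payload": {
  "deltas": [
    [0.25,-0.65,-0.7,0,0,0],
    [0.25,-0.65,-0.7,0,0,0],
    [0,0,0,0,0,0],
    [0,0,0,0,0,0],
    [0,0,0,0,0,0]
  ]
}}

```text
t: 27.57
eef_pos: [0.5017, 0.0211, 0.2117]
ee_rot: [-2.788, 0.79, -1.217]
force: [-3.2, 5.4, 13.1]
width: 0.0258
```

```bash
python3 t3.py 43 0
```

```text
t 27.57 q [-0.05  0.38 -0.29 -1.   -1.1   0.83] F [-3.2  5.4 13.1] w 0.0258
delta [-0.2 -0.1 -0.4] [-0.3  0.1 -0.2] | disc k,lat,up mm [44.2  0.2  0.3]
```

Solid stop: 13.6 N at finger centre k≈44.3, which with an ~11 mm finger half-width puts the dome face at ≈33 mm, fully home. Retreat and go to the cap.

Request:
{"api": "move_arm", "payload": {
  "deltas": [
    [-1.2,3.3,3.5,0,0,0],
    [-0.7,2,2.1,0,0,0],
    [-1.9,-14.8,13.3,0,0,0],
    [-1.9,-14.8,13.3,0,0,0],
    [-1.9,-14.8,13.3,0,0,0]
  ]
}}

```text
t: 27.98
eef_pos: [0.4942, -0.0198, 0.2559]
ee_rot: [-2.792, 0.785, -1.221]
force: [-0.0, -1.4, -0.7]
width: 0.026
```

Request:
{"api": "move_arm", "payload": {
  "deltas": [
    [-1.9,-14.8,20,0,0,0],
    [0,0,30,0,0,0],
    [0,0,30,0,0,0],
    [0,0,20,0,0,0],
    [0,0,0,0,0,0]
  ],
  "claw": 255
}}

```text
t: 28.4
eef_pos: [0.4933, -0.0346, 0.3604]
ee_rot: [-2.781, 0.781, -1.214]
force: [0.7, -1.0, -0.7]
width: 0.0017
```

```bash
cat > sp.py <<'E'
from h import *
s=arm.get_state();print(s["t"],s["eef_pos"].round(4),s["force"].round(1),s["width"])
Rt=R.from_euler("xyz",[np.pi,0,np.radians(-70.1)])
print("delta",((np.array([.6437,.1234,.33])-s["eef_pos"])*1e3).round(1),np.degrees((Rt*R.from_euler("xyz",s["ee_rot"]).inv()).as_rotvec()).round(1))
E
python3 sp.py
```

```text
28.4 [ 0.4933 -0.0346  0.3604] [ 0.7 -1.  -0.7] 0.0017297113357213427
delta [150.4 158.  -30.4] [-48.3   3.1   7.5]
```

Request:
{"api": "move_arm", "payload": {
  "deltas": [
    [15,15.8,2,-6.04,0.39,0.94],
    [15,15.8,2,-6.04,0.39,0.94],
    [15,15.8,0,-6.04,0.39,0.94],
    [15,15.8,0,-6.04,0.39,0.94],
    [15,15.8,0,-6.04,0.39,0.94]
  ]
}}

```text
t: 28.82
eef_pos: [0.5685, 0.0458, 0.3603]
ee_rot: [-3.024, 0.291, -1.26]
force: [-0.3, -1.4, -0.3]
width: 0.0005
```

Request:
{"api": "move_arm", "payload": {
  "deltas": [
    [15,15.8,0,-6.04,0.39,0.94],
    [15,15.8,0,-6.04,0.39,0.94],
    [15,15.8,0,-6.04,0.39,0.94],
    [0,0,0,0,0,0],
    [0,0,0,0,0,0]
  ]
}}

```text
t: 29.23
eef_pos: [0.6125, 0.094, 0.3578]
ee_rot: [3.134, 0.002, -1.227]
force: [-0.4, -0.0, 0.5]
width: 0.0004
```

```bash
python3 sp.py; python3 - <<'E'
from h import *
from tgt import *
s=arm.get_state();im=arm.grab_frame("wrist");cv2.imwrite("pics/w13raw.png",im[:,:,::-1]);T=wristT(s)
for d in arm.spot_point("spray_top","wrist"):print(d["score"],np.round(d["xy"],1),atz("wrist",d["xy"],.119,T).round(4))
for d in arm.masks_of("spray_cap","wrist"):
    p=np.argwhere(d["pixels"]);print("mask",round(d["score"],2),p.min(0)[::-1],p.max(0)[::-1],np.round(p.mean(0)[::-1],1))
print("pred",proj("wrist",[.6437,.1234,.119],T))
cv2.imwrite("pics/fin.png",cv2.resize(im[60:270,150:450,::-1],(750,525),interpolation=2))
E
```

```text
29.2333 [0.6125 0.094  0.3578] [-0.4 -0.   0.5] 0.00042964283256523186
delta [ 31.2  29.4 -27.8] [ 0.  -0.5  0.2]
0.66 [203.5 231.1] [0.6434 0.1227 0.119 ]
mask 0.94 [188 214] [215 230] [201.6 223.2]
pred [202.85297216 231.81671157]
```

Request:
{"api": "move_arm", "payload": {
  "deltas": [
    [15.5,14.5,0,0,0,0],
    [15.5,14.5,-10,0,0,0],
    [0,0,-18,0,0,0],
    [0,0,-18,0,0,0],
    [0,0,-8,0,0,0]
  ]
}}

```text
t: 29.8
eef_pos: [0.6429, 0.1199, 0.3036]
ee_rot: [3.135, 0.004, -1.232]
force: [0.8, 0.2, -0.9]
width: 0.0003
```

Request:
{"api": "move_arm", "payload": {
  "deltas": [
    [0,0,0,0,0,0],
    [0,0,0,0,0,0],
    [0,0,-2,0,0,0],
    [0,0,-2,0,0,0],
    [0,0,0,0,0,0]
  ]
}}

```text
t: 30.22
eef_pos: [0.6435, 0.1212, 0.3022]
ee_rot: [3.138, 0.003, -1.23]
force: [-0.3, 0.6, -0.0]
width: 0.0006
```

```bash
python3 sp.py
```

```text
30.2167 [0.6435 0.1212 0.3022] [-0.3  0.6 -0. ] 0.000643186864287634
delta [ 0.2  2.2 27.8] [-0.1 -0.3  0.4]
```

Request:
{"api": "move_arm", "payload": {
  "deltas": [
    [0,2,-2,0,0,0],
    [0,0,-2,0,0,0],
    [0,0,-2,0,0,0],
    [0,0,0,0,0,0],
    [0,0,0,0,0,0]
  ]
}}

```text
t: 30.63
eef_pos: [0.6437, 0.1236, 0.2958]
ee_rot: [3.137, 0.003, -1.23]
force: [0.1, 1.6, 3.9]
width: 0.0004
```

Request:
{"api": "move_arm", "payload": {
  "deltas": [
    [0,0,-1,0,0,0],
    [0,0,-1,0,0,0],
    [0,0,-1,0,0,0],
    [0,0,0,0,0,0],
    [0,0,0,0,0,0]
  ]
}}

```text
t: 31.05
eef_pos: [0.6437, 0.1236, 0.2928]
ee_rot: [3.137, 0.003, -1.23]
force: [-1.3, 2.6, 4.7]
width: 0.0001
```

Request:
{"api": "move_arm", "payload": {
  "deltas": [
    [0,0,-1,0,0,0],
    [0,0,-1,0,0,0],
    [0,0,0,0,0,0],
    [0,0,0,0,0,0],
    [0,0,0,0,0,0]
  ]
}}

```text
t: 31.47
eef_pos: [0.6436, 0.1235, 0.2914]
ee_rot: [3.137, 0.003, -1.23]
force: [-3.7, 3.3, 8.3]
width: 0.0006
```

Request:
{"api": "move_arm", "payload": {
  "deltas": [
    [0,0,-1,0,0,0],
    [0,0,-0.5,0,0,0],
    [0,0,0,0,0,0],
    [0,0,0,0,0,0],
    [0,0,0,0,0,0]
  ]
}}

```text
t: 31.88
eef_pos: [0.6435, 0.1235, 0.2913]
ee_rot: [3.138, 0.002, -1.229]
force: [-6.2, 2.4, 16.4]
width: 0.0005
```

Request:
{"api": "move_arm", "payload": {
  "deltas": [
    [0,0,3,0,0,0],
    [0,0,5,0,0,0],
    [0,0,8,0,0,0],
    [0,0,20,0,0,0],
    [0,0,30,0,0,0]
  ]
}}

```text
t: 32.3
eef_pos: [0.6425, 0.1226, 0.3525]
ee_rot: [3.129, 0.002, -1.231]
force: [0.0, 0.4, 0.5]
width: 0.0002
```

Request:
{"api": "move_arm", "payload": {
  "deltas": [
    [-15,-15,10,0,0,0],
    [-15,-15,0,0,0,0],
    [0,0,0,0,0,0],
    [0,0,0,0,0,0],
    [0,0,0,0,0,0]
  ]
}}

```text
t: 32.72
eef_pos: [0.6136, 0.0931, 0.3649]
ee_rot: [3.136, 0.002, -1.23]
force: [0.7, -0.2, -0.5]
width: 0.0007
```

```bash
python3 sp.py; python3 - <<'E'
from h import *
s=arm.get_state();im=arm.grab_frame("wrist");T=wristT(s)
for d in arm.spot_point("spray_top","wrist"):print(d["score"],np.round(d["xy"],1),atz("wrist",d["xy"],.119,T).round(4))
print(proj("wrist",[.6437,.1234,.119],T),proj("wrist",[.6437,.1234,.113],T))
sd=arm.grab_frame("side");a=cv2.resize(im[60:270,180:400,::-1],(440,420),interpolation=2);b=cv2.resize(sd[215:305,200:290,::-1],(360,360),interpolation=2)
c=np.zeros((420,800,3),np.uint8);c[:,:440]=a;c[:360,440:]=b;cv2.imwrite("pics/end.png",c)
E
```

```text
32.7167 [0.6136 0.0931 0.3649] [ 0.7 -0.2 -0.5] 0.0006718644577319491
delta [ 30.1  30.3 -34.9] [-0.  -0.4  0.4]
0.57 [205.  228.4] [0.6447 0.1224 0.119 ]
[205.80688989 229.91936477] [206.89453345 227.1192519 ]
```

View pics/end.png

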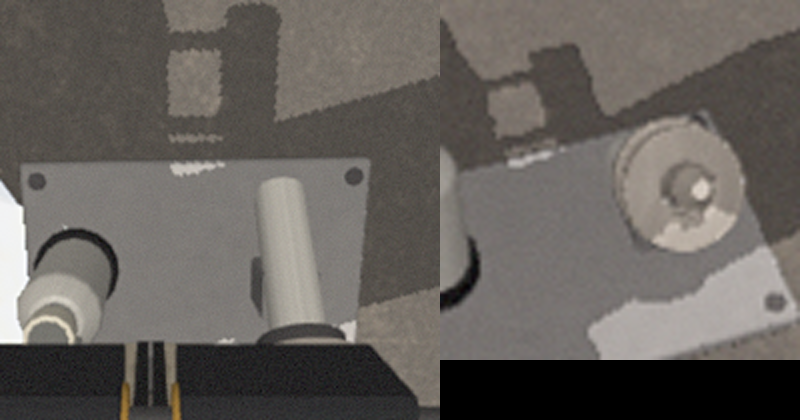

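The last picture shows the stack on the arbor with its dome outwards (right part, (680,185)), and the cap ring on the can (left, (50,330)). The press hit a hard stop (16 N with no further travel), and the arm is clear of everything.

```bash
python3 -c "
from station import arm
print(arm.job_done())"
```

```text
the job is handed in; nothing more can be done
None
```

I put both loose disc springs on the arbor in alternating order, then pressed the spray cap to the bottom and released it. I handed the job in at about 33 s. The first disc went on dome to dome, the second hollow to hollow with its dome outwards. The spacer stayed in the rack and the coloured look-alikes were left alone.

**First disc:** firm contact at about 17 mm against 16.5 mm expected. Its outline in the side picture also matched the home position.

**Second disc:**
- While still gripped it stopped at about 30.7 mm against 27.5 mm expected, which disagreed with my estimate.
- After I released it, the wrist picture showed its rim against the first disc's rim with no visible gap.
- A separate push on the dome stopped hard at about 13.6 N. That puts the dome face near 33 mm, taking the finger's half-width as about 11 mm, which I did not measure.

**Spray cap:** it gave about 6 mm of travel and then a hard stop at about 16 N. Afterwards the network's point for the cap top lay between where the raised and the pressed cap would appear. So that picture does not settle whether it came fully back up.

The last side picture shows the stack on the arbor with its dome outwards. The gripper was clear of everything when I handed in.

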